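# Tighten the vessel nut with the click wrench

### The job

Take the click wrench from its rest, set its ring fully down over the nut on the pressure vessel and turn clockwise (seen from above) until the handle clicks over, then stop at once without forcing it on past the click. Lift the wrench off and lay it back in the saddles of its rest, with nothing else on the bench disturbed.

Things in the scene. Friction and masses are not known exactly. Their poses are not given: they have to be found in the camera images.
- wrench: Click wrench lying flat: 230 mm long, 16 mm thick, 0.31 kg; this entry is its handle. Origin: mid-section of the red flat-sided grip (20 mm wide, 16 high, reaching from x = -40 to +60 mm), the place to hold it. x runs along the handle away from the ring, z up. Break hinge at x = -88 mm, ring centre at x = -130 mm.
- break_hinge (a point): Dark round joint between handle and ring. A preloaded spring keeps them in line until the clockwise moment about it (sideways force at the grip x 88 mm + twist by the hand) passes 1.1 N m; then it gives: the handle bends over clockwise while the moment stays level. Clicked over from 0.08 rad, too far beyond 0.30, hard stop 0.45. Springs back unloaded; rigid the other way.
- wrench_ring: Steel ring head of the wrench. Origin: centre of the ring at mid height; x points to the handle (in line with the handle's x while not clicked over), z up. Hexagonal through hole 32 mm across flats with two corners on the x axis; 16 mm thick, 51 mm across outside.
- nut: Brass hex nut, 30 mm across flats, two corners on its x axis. Origin: on its axis at its underside, 98 mm above the bench; z up. Flanks 12.5 mm high, chamfered top at 17 mm; a 16 mm stud ends at 20 mm. It turns with 0.25 N m until hard home: 0.2 to 0.55 rad clockwise, different each time and not visible. Ring fully on: its centre 8 mm above this origin, level.
- vessel: Fixed steel pressure vessel, 86 mm across, on a 130 x 130 x 12 mm aluminium plate; blue cover 106 mm across with top at 90 mm; on it a washer 58 mm across with top at 98 mm, on which the seated ring lies. Origin: centre of the underside, on the bench, straight below the nut's axis.
- rest: Fixed grey wrench rest: foot plate 170 x 70 x 6 mm, two saddles 22 mm long at x = -60 and +63 mm, tops 24 mm above the bench, lips 42 mm apart and 7.5 mm higher. Origin: bench level, below the wrench's origin as it lies there (within 5 mm); x along the wrench to the handle's end. Lying, the wrench's origin is 32 mm up; 101 mm are free between the saddles for the fingers.
- nut_mark (a point): Small red dot on top of the nut, 12.5 mm from its axis along the nut's x, 17 mm above its underside.
- tube_rack: Bystander, loose: green tube rack 55 x 150 x 46 mm. Origin: centre of its underside.
- green_tape: Bystander, loose: roll of green tape, 71 mm across, 24 mm high. Origin: centre of its underside.
- jar_white: Bystander, loose: white screw jar, 51 mm across, 75 mm high. Origin: centre of its underside.
Things that resemble listed ones, but are neither listed nor needed, are in the scene too. Of the things that look like the wrench, the larger one is meant.

How it is judged:
By the outcome, as a careful person would: the job done as asked, in the order asked, and still so for the second after the job is handed in, with the robot touching nothing.
It also fails if it takes over 72 s, if anything falls off the work surface, if the arm or the gripper's body presses on something with over 40 N, if the wrist force passes 120 N, or if a joint passes its speed limit or range.

### The arm

A 7-joint arm with a two-finger parallel gripper is mounted at the origin on a cart in front of the work surface, level with it; the furniture and walls round the work are solid. World frame = base frame: x ahead of the robot, y to its left, z up, the work surface at z = 0. Lengths are in m, angles in rad, forces in N, time in s.
With the tool pointing down it reaches from about 0.425 to 0.825 m from the base axis. Payload 3.6 kg.
Tool frame: the origin (TCP) lies at the very end of the fingers, on their centre line; the grasp point (between the pads) lies 19 mm behind it (env.grasp_offset is the z of the grasp point in the tool frame, in m); z points along the fingers, y is the line along which they close (so a half turn about z gives the same grasp; the last joint's range is limited). The gripper opens to 85 mm and grips with 20 to 120 N. Pads are 22 mm wide; open, the fingers measure 114 mm over their backs; the gripper's body (76 mm by 85 mm) begins 54 mm behind the grasp point. The pads swing forward as they close: fully open they stand 13 mm farther back than shut.
Start: joints at [1.157, 0.615, -0.013, 1.423, 0.008, 1.103, -0.04], TCP at [0.246, -0.602, 0.198] pointing down, gripper open.
Joint ranges: [-3.12, 3.12], [-0.3, 2.06], [-1.34, 1.32], [0.26, 2.42], [-1.36, 4.5], [0.01, 1.98], [-2.84, 2.84]. Speed limits (rad/s): [2.79, 2.79, 3.14, 3.14, 3.14, 3.14, 3.14].

### API

Orientations are given as a unit quaternion [w, x, y, z].
In Python, from workcell import env gives the robot as it stands.
- The arm moves only by the tool drive_tool, never from a script. Its argument "targets" is a list of rows, each an object with "xyz": the shift along the world's x, y, z in units of 40 mm (1.0 is 40 mm), a list of three; "angular": the turn, a rotation vector about the world's x, y, z in units of 5 degrees (1.0 is 5 degrees), a list of three. In form: [{"xyz": [dx, dy, dz], "angular": [rx, ry, rz]}, ...]. A call has 1 to 12 rows; each row is the pose to reach, as a shift and turn from the pose commanded when the call began; what a row does not reach only later rows make up. A row lasts 1/10 s, in which the tool goes at most 50 mm and 8.59 degrees, less where a joint would pass 70% of its speed; a pose out of reach is approached as far as the arm can. A call with a gripper value outside its range is refused whole. "grip" is the finger opening in mm, from 0 to 85.4, set as the call begins (left out, the last holds). The fingers move at their own pace and stop on an object; the grip force is fixed at half the most. Time passes only in rows, so rows that repeat a pose let the fingers close. It gives the time, the measured TCP pose, the force, the opening and the grip force at its end, in the units of the state.
- env.sense(): the state, without advancing time (a new reading comes with each control period).
- env.capture(name): name is "scene" or "top" or "wrist"; returns the picture (384x512x3 uint8, red, green, blue); there is no depth.
- env.calibration(name): a dict with "K" (3x3 intrinsics, pixels), "k1" (the pictures are not rectified: a ray, as slopes to the right and down, at radius r is drawn at 1 + k1 r^2 times it, then the intrinsics apply), "rvec" (rotation vector, rad) and "tvec" (3), from world to camera coordinates, as OpenCV has them. Camera axes: x right, y down, z forward; pixel columns grow to the right and rows downward; lengths in m; the calibration is good to about 2 mm. A picture is of the moment at which its call begins: read the wrist's pose just before it. calibration takes no time and is no camera call; for the wrist camera it gives the pose at the moment of the call.
- env.finish_job(): hands the job in; it is judged then, once.
Trained networks look in the newest picture that a camera, given by its name, has taken for a name from the list of things; names that differ only in an ending like _2 or _b are one class to them, and where a whole thing is asked for, a point or a joint stands for the part that bears it (a point fixed in the world has none). Each returns a list of dicts, best first, with "p" (0 to 1); they miss things now and then, are a little off and sometimes report something else, mostly with a low value. They report only what shows in the picture. A call takes as long as a camera call. They do not tell look-alikes from the thing itself.
- env.outline_of(thing, camera): "region" (384x512 bool, what is visible of it) and "rect" ([left, top, right, bottom] in pixels, round what is visible of it).
The state is a dict: "clock": time; "q": joint angles; "joint_vel": joint speeds; "effort": joint torques, N m; "ee_pos": TCP position; "ee_rot": TCP orientation; "force": force on the tool from outside, world axes, zero at the start; "torque": the same for the moment, N m; "grip_width": opening from 0.0 (shut) to 1.0 (fully open); "finger_force": force on a finger pad.
Only numpy, scipy, OpenCV 4.12 (cv2) and the standard library are available. Lean on these libraries where they do the work, as an engineer would, in place of code of your own. Each camera call takes 0.05 s, during which the arm holds its last target. There are 200 camera calls.

## Working session

There is one attempt and no reset: what is moved stays moved. The work goes in short steps, Python scripts to look and compute and a tool call to move; the robot and the scene stay as the last step left them, time stands still between calls to the robot, and variables do not carry over. Pictures are saved under pics/ and viewed, at most 10 in all, crops included, and the job is handed in when it is done.

Besides the shell and the picture viewer there is one more tool, called after "Request:" by a JSON object that holds its "method" and its "body". drive_tool: Moves the arm, as the interface text tells. Its arguments: {"type":"object","properties":{"targets":{"type":"array"},"grip":{"type":"number"}},"required":["targets"]}

```bash
ls; mkdir -p pics; cat > h.py <<'E'
import numpy as np, cv2
from workcell import env
def snap(n):
    im=env.capture(n); return im
def save(im,f): cv2.imwrite('pics/'+f,cv2.cvtColor(im,cv2.COLOR_RGB2BGR))
def ray(cal,uv):
    K=np.array(cal['K']);R=cv2.Rodrigues(np.array(cal['rvec'],float))[0];t=np.array(cal['tvec'],float)
    d=(np.array(uv,float)-K[:2,2])/[K[0,0],K[1,1]]
    s=d.copy()
    for _ in range(20): s=d/(1+cal['k1']*(s@s))
    return -R.T@t, R.T@np.array([s[0],s[1],1])
def onz(cal,uv,z):
    c,r=ray(cal,uv); return c+r*(z-c[2])/r[2]
def proj(cal,P):
    K=np.array(cal['K']);R=cv2.Rodrigues(np.array(cal['rvec'],float))[0]
    p=R@np.array(P,float)+np.array(cal['tvec'],float); s=p[:2]/p[2]
    s=s*(1+cal['k1']*(s@s)); return s*[K[0,0],K[1,1]]+K[:2,2]
E
python3 - <<'E'
from h import *
for n in ('top','scene'):
    im=snap(n); save(im,n+'0.png'); c=env.calibration(n); print(n,c)
    for t in ('wrench','wrench_ring','break_hinge','nut','nut_mark','rest','vessel','tube_rack','green_tape','jar_white'):
        for d in env.outline_of(t,n)[:3]:
            ys,xs=np.nonzero(d['region']); print(t,round(d['p'],2),d['rect'],xs.mean().round(1),ys.mean().round(1),len(xs))
s=env.sense();print(s)
E
```

```text
pics
top {'K': array([[442.68424388,   0.        , 255.7355403 ],
       [  0.        , 442.68424388, 197.41247788],
       [  0.        ,   0.        ,   1.        ]]), 'k1': -0.03374655296989929, 'rvec': array([ 2.16593712, -2.16729911,  0.09636771]), 'tvec': array([0.03835144, 0.62304596, 1.13320615])}
wrench 0.67 [274.3, 213.0, 325.2, 248.9] 298.9 232.6 279
wrench 0.62 [337.8, 230.3, 403.9, 292.4] 374.0 256.1 532
wrench_ring 0.67 [333.3, 276.4, 355.4, 296.7] 342.7 283.3 216
wrench_ring 0.61 [313.4, 215.3, 328.9, 224.2] 319.2 219.5 47
break_hinge 0.88 [334.0, 233.7, 401.6, 292.9] 367.8 261.3 756
break_hinge 0.82 [277.1, 210.6, 324.5, 247.2] 297.9 232.7 247
break_hinge 0.39 [343.6, 220.2, 407.6, 281.2] 375.5 249.6 1238
nut 0.47 [212.7, 206.8, 224.7, 218.8] 219.2 209.1 120
rest 0.71 [346.1, 221.5, 405.7, 279.4] 373.7 250.6 1127
rest 0.28 [334.0, 230.9, 402.7, 294.8] 368.3 261.2 720
vessel 0.8 [197.7, 186.5, 250.3, 240.9] 222.5 211.8 2383
tube_rack 0.8 [256.9, 125.6, 315.8, 153.1] 286.0 139.5 1204
green_tape 0.86 [140.8, 218.2, 163.4, 243.1] 151.5 231.6 450
jar_white 0.79 [149.6, 164
[... 1199 characters left out ...]
7423,  0.61489171, -0.01260784,  1.42342062,  0.00808921,
        1.10338068, -0.04038294]), 'joint_vel': array([ 2.89616274e-04, -6.99535156e-04,  6.38619299e-04, -1.95913639e-03,
       -8.53011271e-04,  1.35029570e-05, -8.49371329e-04]), 'effort': array([ 1.86289285e-04, -4.69116247e+01,  2.59241592e-01, -1.71345377e+01,
        1.00772933e-02,  1.75590361e-03,  1.02770434e-05]), 'ee_pos': array([ 0.24582948, -0.60168377,  0.19809573]), 'ee_rot': array([-3.00916047e-05,  9.81252207e-01,  1.92728060e-01,  1.93532865e-05]), 'force': array([-0.0322765 , -0.21428281,  0.12112176]), 'torque': array([-0.0373355 ,  0.03045861,  0.03293943]), 'finger_force': 0.0, 'grip_width': 0.9998442009702988}
```

```bash
python3 - <<'E'
import cv2,numpy as np
a=cv2.imread('pics/top0.png');cv2.imwrite('pics/top0b.png',cv2.resize(a,(800,600),interpolation=cv2.INTER_CUBIC))
E
```

```text
(no output)
```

View pics/top0b.png

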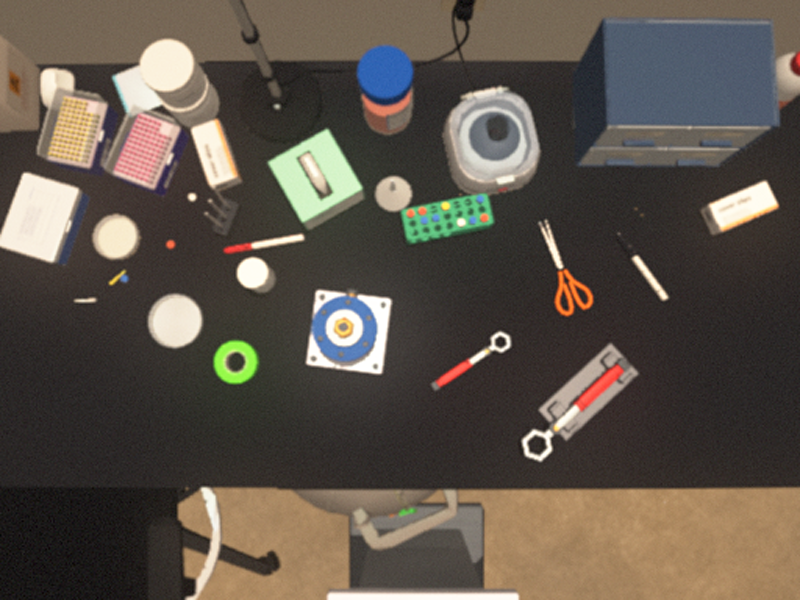

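View pics/scene0.png

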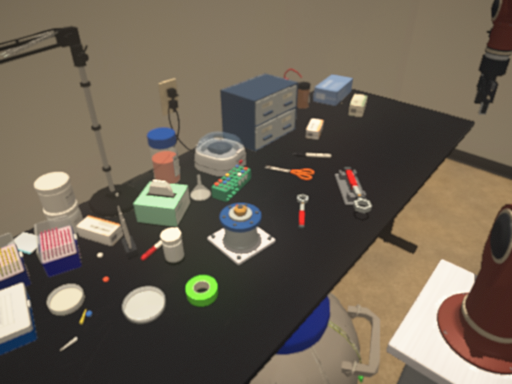

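The top view shows the vessel and nut at about (220,209) px. The large wrench on its rest runs from ring (343,284) to handle end (402,235), and the small look-alike is at about (299,232). Next I'll turn these into positions.

```bash
python3 - <<'E'
from h import *
c=env.calibration('top'); im=snap('top')
hsv=cv2.cvtColor(im,cv2.COLOR_RGB2HSV)
red=((hsv[...,0]<8)|(hsv[...,0]>172))&(hsv[...,1]>150)&(hsv[...,2]>90)
red[:, :340]=0; red[:220]=0; red[290:]=0; red[:,420:]=0
ys,xs=np.nonzero(red); P=np.array([onz(c,(x,y),.040)[:2] for x,y in zip(xs,ys)])
(m,sz,a)=cv2.minAreaRect(P.astype(np.float32)*1000); print('grip',m,sz,a)
u,s,v=np.linalg.svd(P-P.mean(0),full_matrices=False);print('dir',v[0],np.degrees(np.arctan2(v[0][1],v[0][0])))
print('ring',onz(c,(343,284.5),.036))
print('blue/nut',onz(c,(219.5,209),.115), onz(c,(220.5,210),.09))
for n,p,z in (('vessel',(222.5,211.8),.04),('jar',(163,176),.07),('tape',(151.5,231.6),.02),('small',(299,232),.01),('rack',(286,139),.046)): print(n,onz(c,p,z))
w=env.calibration('wrist');C,d=ray(w,(256,192));print('wristcam',C,d,w['K'])
s=env.sense();print(s['clock'],s['ee_pos'],env.grasp_offset)
from scipy.spatial.transform import Rotation as R
q=s['ee_rot'];print(R.from_quat([q[1],q[2],q[3],q[0]]).as_matrix())
sc=env.calibration('scene')
print(proj(sc,[.6,0,.1]))
E
```

```text
grip (493.1108093261719, -290.77227783203125) (20.540918350219727, 96.68952941894531) 41.92346954345703
dir [-0.66180074  0.74967978] 131.43735273447172
ring [ 0.39743112 -0.18631318  0.036     ]
blue/nut [0.58652368 0.12539832 0.115     ] [0.58583131 0.12517172 0.09      ]
vessel [0.58463092 0.12438339 0.04      ]
jar [0.67458352 0.27515372 0.07      ]
tape [0.53356525 0.31380594 0.02      ]
small [ 0.53271381 -0.07670968  0.01      ]
rack [ 0.7758164  -0.04178781  0.046     ]
wristcam [ 0.3215379  -0.57019177  0.37436295] [-0.29992047 -0.12013923 -0.94638879] [[338.82732402   0.         256.71481597]
 [  0.         338.82732402 190.05312037]
 [  0.           0.           1.        ]]
1.15 [ 0.24578129 -0.60170468  0.19809601] -0.0187
[[ 9.25732792e-01  3.78178261e-01 -1.34001412e-05]
 [ 3.78178261e-01 -9.25732791e-01  5.18053055e-05]
 [ 7.18669022e-06 -5.30255122e-05 -9.99999999e-01]]
[268.15120009 188.10419228]
```

Request:
{"method": "drive_tool", "body": {"targets": [{"xyz":[3,4,0.5],"angular":[0,0,10]},{"xyz":[6.02,7.97,0.5],"angular":[0,0,21.86]},{"xyz":[6.02,7.97,0.5],"angular":[0,0,21.86]},{"xyz":[6.02,7.97,0.5],"angular":[0,0,21.86]},{"xyz":[6.02,7.97,0.5],"angular":[0,0,21.86]},{"xyz":[6.02,7.97,0.5],"angular":[0,0,21.86]},{"xyz":[6.02,7.97,0.5],"angular":[0,0,21.86]},{"xyz":[6.02,7.97,0.5],"angular":[0,0,21.86]},{"xyz":[6.02,7.97,0.5],"angular":[0,0,21.86]},{"xyz":[6.02,7.97,0.5],"angular":[0,0,21.86]},{"xyz":[6.02,7.97,0.5],"angular":[0,0,21.86]},{"xyz":[6.02,7.97,0.5],"angular":[0,0,21.86]}]}}

```text
clock: 2.35
ee_pos: [0.4867, -0.283, 0.2182]
ee_rot: [0.0, 0.456, 0.89, -0.0]
force: [-0.1, -0.5, -0.3]
grip_width: 1.001
finger_force: 0.0
```

Request:
{"method": "drive_tool", "body": {"targets": [{"xyz":[0,0,0],"angular":[0,0,0]},{"xyz":[0,0,0],"angular":[0,0,0]},{"xyz":[0,0,0],"angular":[0,0,0]},{"xyz":[0,0,0],"angular":[0,0,0]}]}}

```text
clock: 2.75
ee_pos: [0.4866, -0.2829, 0.2182]
ee_rot: [0.0, 0.46, 0.888, -0.0]
force: [-0.4, 0.2, 0.2]
grip_width: 0.996
finger_force: 0.0
```

```bash
cat >> h.py <<'E'
from scipy.spatial.transform import Rotation as Rt
def state():
    s=env.sense(); q=s['ee_rot']; M=Rt.from_quat([q[1],q[2],q[3],q[0]]).as_matrix()
    return s,M,np.degrees(np.arctan2(M[1,0],M[0,0]))
def redgrip(c,im,z,zbox=None):
    hsv=cv2.cvtColor(im,cv2.COLOR_RGB2HSV)
    red=(((hsv[...,0]<8)|(hsv[...,0]>172))&(hsv[...,1]>130)&(hsv[...,2]>80)).astype(np.uint8)
    n,l,st,ce=cv2.connectedComponentsWithStats(red)
    i=1+np.argmax(st[1:,4]); ys,xs=np.nonzero(l==i)
    P=np.array([onz(c,(x,y),z)[:2] for x,y in zip(xs,ys)])
    return cv2.minAreaRect(P.astype(np.float32)*1000),st[i]
E
python3 - <<'E'
from h import *
c=env.calibration('wrist'); im=snap('wrist'); save(cv2.resize(im,(800,600)),'w1.png')
s,M,a=state(); print(s['clock'],s['ee_pos'],a)
print(redgrip(c,im,.040))
for t in ('wrench','wrench_ring','break_hinge','rest'):
    for d in env.outline_of(t,'wrist')[:2]:
        ys,xs=np.nonzero(d['region']); p=(xs.mean(),ys.mean()); print(t,d['p'],d['rect'],p,onz(c,p,.036))
E
```

```text
2.8 [ 0.48664032 -0.28284006  0.21815842] 125.30137862829257
(((491.4057922363281, -290.63909912109375), (19.90553092956543, 98.99778747558594), 42.058685302734375), array([ 242,  119,   28,   90, 1422], dtype=int32))
wrench 0.97 [380.4, 0.0, 412.0, 101.2] (np.float64(398.8783783783784), np.float64(50.87012012012012)) [ 0.54023429 -0.1106699   0.036     ]
wrench 0.73 [212.4, 0.3, 272.5, 222.8] (np.float64(248.79739583333333), np.float64(111.08541666666666)) [ 0.45221365 -0.24769404  0.036     ]
wrench_ring 0.98 [378.9, 65.8, 407.5, 101.8] (np.float64(394.4031971580817), np.float64(83.90586145648312)) [ 0.55794658 -0.13770757  0.036     ]
wrench_ring 0.68 [214.3, 0.5, 262.2, 61.5] (np.float64(238.73119188503804), np.float64(27.303465765004226)) [ 0.39777065 -0.18697259  0.036     ]
break_hinge 0.82 [379.2, 0.0, 413.0, 102.8] (np.float64(398.7552828902522), np.float64(51.967280163599185)) [ 0.54082946 -0.11153694  0.036     ]
break_hinge 0.64 [217.1, 0.9, 271.2, 223.3] (np.float64(248.51232942303088), np.float64(108.44553507301892)) [ 0.45042714 -0.24565234  0.036     ]
rest 0.56 [219.3, 70.5, 292.1, 221.7] (np.float64(255.25269092772936), np.float64(142.5269092772937)) [ 0.47674443 -0.2707953   0.036     ]
```

View pics/w1.png

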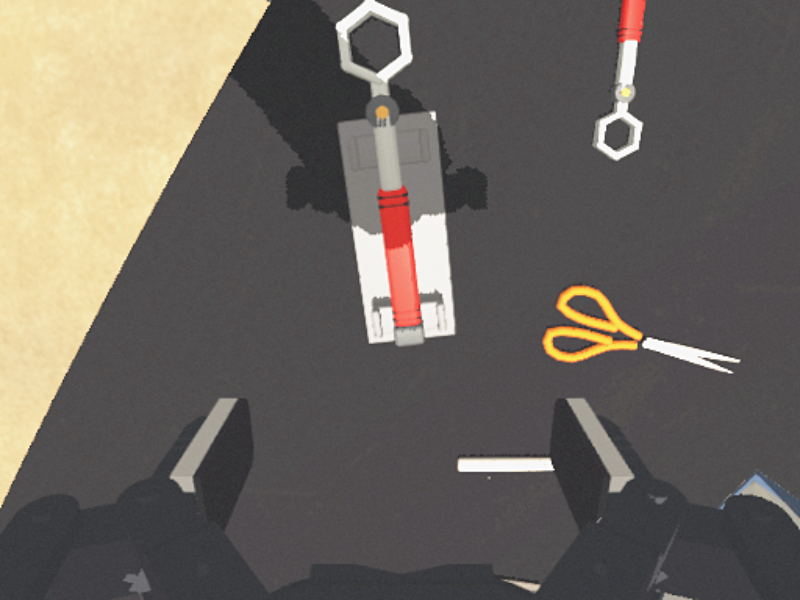

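The wrist view shows the large wrench centred, with its ring at about (374,42) and grip at about (402,255) in the 800 px picture. The pick point works out at (0.4847, −0.2832) with the handle at −47.9°.

Request:
{"method": "drive_tool", "body": {"targets": [{"xyz":[-0.05,-0.01,-1],"angular":[0,0,1.35]},{"xyz":[-0.05,-0.01,-2],"angular":[0,0,1.35]},{"xyz":[-0.05,-0.01,-3],"angular":[0,0,1.35]},{"xyz":[-0.05,-0.01,-4],"angular":[0,0,1.35]},{"xyz":[-0.05,-0.01,-4.6],"angular":[0,0,1.35]},{"xyz":[-0.05,-0.01,-5],"angular":[0,0,1.35]},{"xyz":[-0.05,-0.01,-5.1],"angular":[0,0,1.35]},{"xyz":[-0.05,-0.01,-5.1],"angular":[0,0,1.35]},{"xyz":[-0.05,-0.01,-5.1],"angular":[0,0,1.35]}]}}

```text
clock: 3.9
ee_pos: [0.4856, -0.2836, 0.0151]
ee_rot: [0.001, 0.406, 0.914, -0.0]
force: [-0.4, 0.1, 0.6]
grip_width: 1.003
finger_force: 0.0
```

Request:
{"method": "drive_tool", "body": {"targets": [{"xyz":[0,0,0],"angular":[0,0,0]},{"xyz":[0,0,0],"angular":[0,0,0]},{"xyz":[0,0,0],"angular":[0,0,0]},{"xyz":[0,0,0],"angular":[0,0,0]},{"xyz":[0,0,0],"angular":[0,0,0]},{"xyz":[0,0,0],"angular":[0,0,0]},{"xyz":[0,0,0],"angular":[0,0,0]},{"xyz":[0,0,0],"angular":[0,0,0]},{"xyz":[0,0,0],"angular":[0,0,0]},{"xyz":[0,0,0],"angular":[0,0,0]}], "grip": 8}}

```text
clock: 4.9
ee_pos: [0.4846, -0.2833, 0.0141]
ee_rot: [-0.0, 0.406, 0.914, -0.0]
force: [0.1, -0.1, -0.1]
grip_width: 0.096
finger_force: 0.0
```

```bash
python3 - <<'E'
from h import *
c=env.calibration('wrist'); im=snap('wrist'); sc=snap('scene')
s,M,a=state(); print(s['clock'],s['ee_pos'],a,s['grip_width'],s['finger_force'])
print(redgrip(c,im,.040))
v=np.vstack([im[:, :],]); z=cv2.resize(sc[130:250,290:450],(512,384))
save(np.hstack([im,z])[:, :][::1],'w2.png'); 
save(cv2.resize(np.hstack([im,z]),(800,300)),'w2.png')
E
```

```text
5.0 [ 0.48459601 -0.28328818  0.01407097] 132.10418482484963 0.09447781767292887 0.0
(((494.8465270996094, -295.0422668457031), (19.343114852905273, 85.12476348876953), 41.451438903808594), array([ 236,  200,   41,  143, 3702], dtype=int32))
```

View pics/w2.png

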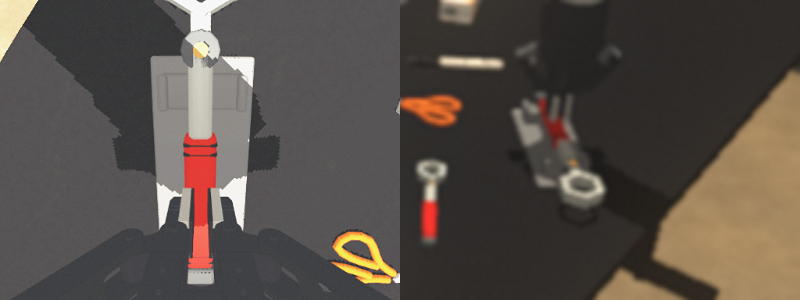

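```bash
python3 - <<'E'
from h import *
c=env.calibration('wrist'); s,M,a=state(); p=s['ee_pos']
for z in (0,-.0187,-.04,-.06):
  for y in (-.01,-.004,.004,.01):
    print(z,y,proj(c,p+M@[0,y,z]).round(0), proj(c,p+M@[.011,y,z]).round(0))
im=snap('wrist'); cr=im[150:384,180:336]; save(cv2.resize(cr,None,fx=2.5,fy=2.5,interpolation=cv2.INTER_CUBIC),'w3.png')
E
```

```text
0 -0.01 [238. 228.] [238. 211.]
0 -0.004 [249. 228.] [249. 211.]
0 0.004 [263. 228.] [263. 211.]
0 0.01 [273. 228.] [274. 211.]
-0.0187 -0.01 [236. 244.] [236. 224.]
-0.0187 -0.004 [248. 244.] [248. 224.]
-0.0187 0.004 [263. 244.] [264. 224.]
-0.0187 0.01 [275. 244.] [275. 224.]
-0.04 -0.01 [234. 265.] [233. 244.]
-0.04 -0.004 [247. 265.] [247. 244.]
-0.04 0.004 [264. 265.] [265. 244.]
-0.04 0.01 [277. 265.] [278. 244.]
-0.06 -0.01 [231. 291.] [230. 268.]
-0.06 -0.004 [246. 291.] [245. 268.]
-0.06 0.004 [265. 291.] [266. 268.]
-0.06 0.01 [280. 291.] [281. 268.]
```

View pics/w3.png

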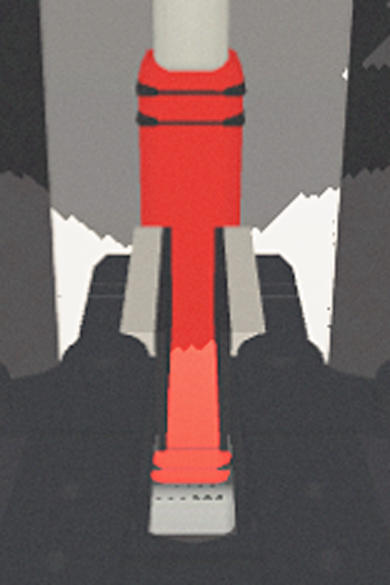

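The picture shows the fingers shut above the grip. By the pad scale and row (front edge at about 241 px), the tips stand roughly 37 mm short of the reported TCP. I'll reopen the fingers and feel downward carefully.

Request:
{"method": "drive_tool", "body": {"targets": [{"xyz":[0,0,0],"angular":[0,0,0]},{"xyz":[0,0,0],"angular":[0,0,0]},{"xyz":[0,0,0],"angular":[0,0,0]},{"xyz":[0,0,0],"angular":[0,0,0]},{"xyz":[0,0,-0.1],"angular":[0,0,0]},{"xyz":[0,0,-0.2],"angular":[0,0,0]},{"xyz":[0,0,-0.25],"angular":[0,0,0]},{"xyz":[0,0,-0.25],"angular":[0,0,0]}], "grip": 60}}

```text
clock: 5.85
ee_pos: [0.4842, -0.2831, 0.0035]
ee_rot: [-0.001, 0.406, 0.914, -0.0]
force: [0.3, -0.0, 1.3]
grip_width: 0.703
finger_force: 0.0
```

Request:
{"method": "drive_tool", "body": {"targets": [{"xyz":[0,0,-0.05],"angular":[0,0,0]},{"xyz":[0,0,-0.1],"angular":[0,0,0]},{"xyz":[0,0,-0.15],"angular":[0,0,0]},{"xyz":[0,0,-0.2],"angular":[0,0,0]},{"xyz":[0,0,-0.25],"angular":[0,0,0]},{"xyz":[0,0,-0.25],"angular":[0,0,0]}]}}

```text
clock: 6.45
ee_pos: [0.4844, -0.2832, -0.0062]
ee_rot: [-0.0, 0.406, 0.914, -0.0]
force: [0.7, -0.6, 0.0]
grip_width: 0.706
finger_force: 0.0
```

Request:
{"method": "drive_tool", "body": {"targets": [{"xyz":[0,0,-0.06],"angular":[0,0,0]},{"xyz":[0,0,-0.12],"angular":[0,0,0]},{"xyz":[0,0,-0.18],"angular":[0,0,0]},{"xyz":[0,0,-0.24],"angular":[0,0,0]},{"xyz":[0,0,-0.3],"angular":[0,0,0]},{"xyz":[0,0,-0.3],"angular":[0,0,0]}]}}

```text
clock: 7.05
ee_pos: [0.4843, -0.2832, -0.0183]
ee_rot: [-0.0, 0.406, 0.914, -0.0]
force: [-0.6, 0.8, -0.9]
grip_width: 0.704
finger_force: 0.0
```

```bash
python3 - <<'E'
from h import *
s,M,a=state(); c=env.calibration('wrist');im=snap('wrist');p=s['ee_pos'];print(p,s['force'])
for x in (0,.011):
  for z in (0,-.03,-.04,-.05): print(x,z,proj(c,p+M@[x,-.03,z]).round(0),proj(c,p+M@[x,.03,z]).round(0))
save(cv2.resize(im[100:384,100:412],None,fx=1.8,fy=1.8,interpolation=cv2.INTER_CUBIC),'w4.png')
E
```

```text
[ 0.48434433 -0.28317959 -0.0182996 ] [-0.61684415  0.79812627 -0.85186884]
0 0 [203. 228.] [308. 228.]
0 -0.03 [194. 254.] [317. 254.]
0 -0.04 [191. 265.] [321. 265.]
0 -0.05 [186. 277.] [325. 277.]
0.011 0 [202. 211.] [309. 211.]
0.011 -0.03 [193. 234.] [318. 234.]
0.011 -0.04 [189. 244.] [322. 244.]
0.011 -0.05 [185. 255.] [327. 255.]
```

View pics/w4.png

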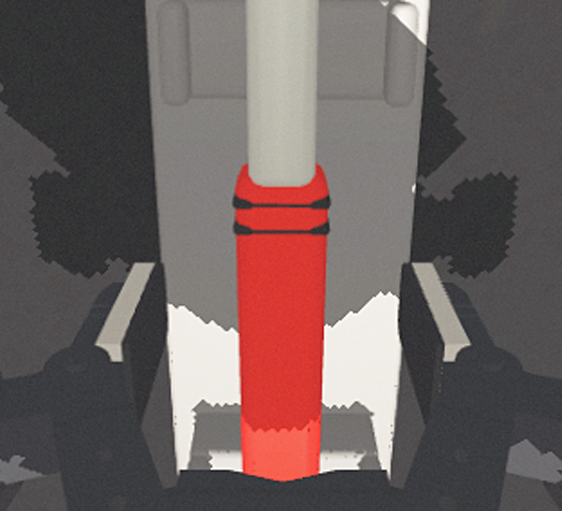

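Request:
{"method": "drive_tool", "body": {"targets": [{"xyz":[0,0,-0.06],"angular":[0,0,0]},{"xyz":[0,0,-0.12],"angular":[0,0,0]},{"xyz":[0,0,-0.12],"angular":[0,0,0]}]}}

```text
clock: 7.4
ee_pos: [0.4843, -0.2832, -0.0231]
ee_rot: [-0.0, 0.406, 0.914, -0.0]
force: [-0.4, 0.3, 0.0]
grip_width: 0.7
finger_force: 0.0
```

Request:
{"method": "drive_tool", "body": {"targets": [{"xyz":[0,0,0],"angular":[0,0,0]},{"xyz":[0,0,0],"angular":[0,0,0]},{"xyz":[0,0,0],"angular":[0,0,0]},{"xyz":[0,0,0],"angular":[0,0,0]},{"xyz":[0,0,0],"angular":[0,0,0]},{"xyz":[0,0,0],"angular":[0,0,0]},{"xyz":[0,0,0],"angular":[0,0,0]}], "grip": 5}}

```text
clock: 8.1
ee_pos: [0.4847, -0.2834, -0.0225]
ee_rot: [0.0, 0.406, 0.914, -0.0]
force: [-0.9, -0.5, 3.3]
grip_width: 0.225
finger_force: 59.1
```

Request:
{"method": "drive_tool", "body": {"targets": [{"xyz":[0,0,0.2],"angular":[0,0,0]},{"xyz":[0,0,0.6],"angular":[0,0,0]},{"xyz":[0,0,1.2],"angular":[0,0,0]},{"xyz":[0,0,2],"angular":[0,0,0]},{"xyz":[0,0,2.8],"angular":[0,0,0]},{"xyz":[0,0,3.6],"angular":[0,0,0]},{"xyz":[0,0,4.1],"angular":[0,0,0]},{"xyz":[0,0,4.3],"angular":[0,0,0]},{"xyz":[0,0,4.3],"angular":[0,0,0]}]}}

```text
clock: 9.0
ee_pos: [0.4846, -0.2834, 0.1497]
ee_rot: [0.0, 0.406, 0.914, -0.0]
force: [0.3, 0.4, -4.4]
grip_width: 0.223
finger_force: 58.8
```

Request:
{"method": "drive_tool", "body": {"targets": [{"xyz":[0.02,0.4,0],"angular":[0,0,-0.5]},{"xyz":[0.05,1.1,0],"angular":[0,0,-1.4]},{"xyz":[0.1,2,0],"angular":[0,0,-2.5]},{"xyz":[0.15,2.9,0],"angular":[0,0,-3.6]},{"xyz":[0.2,3.9,0],"angular":[0,0,-4.8]},{"xyz":[0.25,4.9,0],"angular":[0,0,-6]},{"xyz":[0.3,5.9,0],"angular":[0,0,-7.2]},{"xyz":[0.35,6.9,0],"angular":[0,0,-8.4]},{"xyz":[0.35,7.8,0],"angular":[0,0,-9.4]},{"xyz":[0.35,8.4,0],"angular":[0,0,-10.1]},{"xyz":[0.35,8.7,0],"angular":[0,0,-10.4]},{"xyz":[0.35,8.7,0],"angular":[0,0,-10.4]}]}}

```text
clock: 10.2
ee_pos: [0.4969, 0.0674, 0.1477]
ee_rot: [-0.002, 0.764, 0.646, -0.001]
force: [0.2, -0.3, -3.4]
grip_width: 0.221
finger_force: 58.8
```

Request:
{"method": "drive_tool", "body": {"targets": [{"xyz":[0,0,0],"angular":[0,0,0]},{"xyz":[0,0,0],"angular":[0,0,0]},{"xyz":[0,0,0],"angular":[0,0,0]}]}}

```text
clock: 10.5
ee_pos: [0.4984, 0.063, 0.1489]
ee_rot: [-0.0, 0.766, 0.643, -0.001]
force: [0.7, 0.4, -2.8]
grip_width: 0.222
finger_force: 58.8
```

```bash
python3 - <<'E'
from h import *
s,M,a=state(); c=env.calibration('wrist');im=snap('wrist');p=s['ee_pos'];print(s['clock'],p,a,s['force'],s['torque'],s['grip_width'],s['finger_force'])
print('red',redgrip(c,im,p[2]+.055+.008), 'red lower z',redgrip(c,im,p[2]+.055-.002)[0])
np.save('w5.npy',im)
for t in ('nut','nut_mark','wrench_ring','wrench'):
    for d in env.outline_of(t,'wrist')[:2]:
        ys,xs=np.nonzero(d['region']); q=(xs.mean(),ys.mean()); print(t,d['p'],d['rect'],q,onz(c,q,.115))
print(proj(c,[.586,.125,.115]))
save(cv2.resize(im,(800,600),interpolation=cv2.INTER_CUBIC),'w5.png')
E
```

```text
10.5 [0.49841806 0.06302852 0.14887015] 79.97005932880889 [ 0.6838657   0.44363206 -2.81797225] [-0.11830645  0.01415171  0.03011771] 0.22156720208272634 58.764413595199585
red (((497.6398010253906, 58.422813415527344), (64.23284149169922, 19.463232040405273), 79.71395111083984), array([ 231,  234,   52,  133, 6229], dtype=int32)) red lower z ((496.2947692871094, 50.83551025390625), (69.90718078613281, 21.182632446289062), 79.71392822265625)
nut 0.89 [347.9, 62.0, 412.1, 114.3] (np.float64(376.53623978201637), np.float64(85.47029972752044)) [0.58298414 0.12769842 0.115     ]
nut 0.66 [272.7, 0.2, 446.2, 162.5] (np.float64(357.1699618453), np.float64(80.11676205341658)) [0.57161383 0.13267067 0.115     ]
nut_mark 0.84 [349.3, 59.0, 407.3, 110.9] (np.float64(376.65901639344264), np.float64(85.39726775956284)) [0.58306177 0.12772923 0.115     ]
wrench_ring 0.78 [238.4, 0.3, 277.5, 27.8] (np.float64(257.45620022753127), np.float64(12.420932878270762)) [0.51929998 0.17926721 0.115     ]
wrench 0.94 [223.3, 1.5, 292.5, 366.7] (np.float64(256.7532180092026), np.float64(183.36187314345622)) [0.50128116 0.07933984 0.115     ]
[381.78321655  89.21107086]
```

View pics/w5.png

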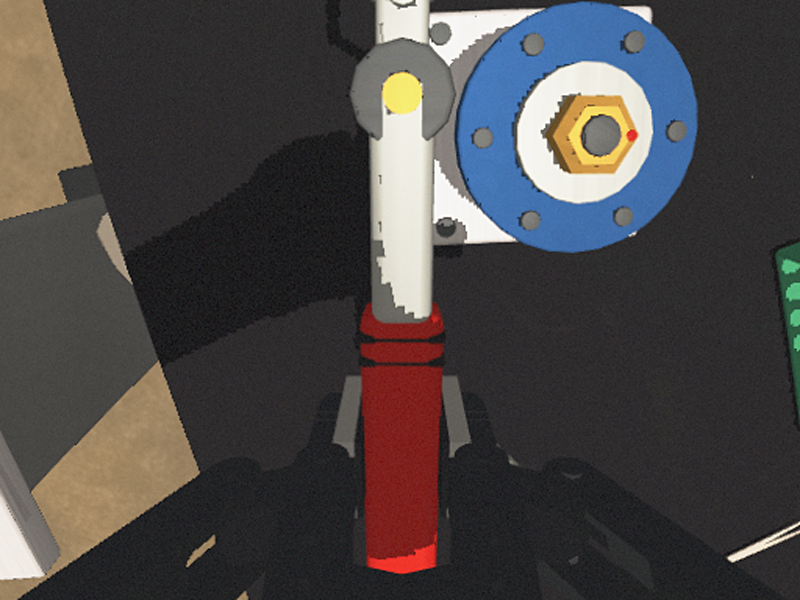

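The picture shows the nut clearly, with the stud at about (602,134) and the red mark at about (631,134) in 800 px. The wrench lies straight in the hand, hinge at about (402,94). Now I'll fit these precisely.

```bash
python3 - <<'E'
from h import *
im=np.load('w5.npy'); c=env.calibration('wrist'); s,M,a=state()
hsv=cv2.cvtColor(im,cv2.COLOR_RGB2HSV); H,S,V=[hsv[...,i].astype(int) for i in range(3)]
win=np.zeros(H.shape,bool); win[0:170,285:460]=1
def comp(m,name,z):
    n,l,st,ce=cv2.connectedComponentsWithStats((m&win).astype(np.uint8)); i=1+np.argmax(st[1:,4])
    cs,_=cv2.findContours((l==i).astype(np.uint8),cv2.RETR_EXTERNAL,cv2.CHAIN_APPROX_NONE); k=max(cs,key=len)[:,0,:].astype(float)
    k=cv2.convexHull(k.astype(np.float32))[:,0]
    P=np.array([onz(c,q,z)[:2] for q in k])*1000
    A=np.c_[2*P,np.ones(len(P))]; sol=np.linalg.lstsq(A,(P**2).sum(1),rcond=None)[0]
    print(name,st[i],ce[i].round(1),'circle',sol[:2].round(1),'r',np.sqrt(sol[2]+sol[:2]@sol[:2]).round(1)); return P
comp((H>95)&(H<120)&(S>100),'cover',.09)
comp((S<40)&(V>150),'washer',.098)
w2=win.copy(); win[:]=0; win[55:115,340:415]=1
P=comp((H>8)&(H<40)&(S>90),'brass',.104); 
comp((S<60)&(V<140)&(V>70),'stud',.118)
m=((H<8)|(H>172))&(S>120)&win; ys,xs=np.nonzero(m); print('mark',xs.mean(),ys.mean(),len(xs),onz(c,(xs.mean(),ys.mean()),.115))
# bright top face of nut
top=win&(H>18)&(H<32)&(V>215)&(S>90); ys,xs=np.nonzero(top);print('top',len(xs),xs.min(),xs.max(),ys.min(),ys.max())
# wrench axis: light/dark yellow hinge
win[:]=0;win[40:80,235:280]=1
y=(H>20)&(H<35)&(S>120)&win;ys,xs=np.nonzero(y);q=(xs.mean(),ys.mean())
p=s['ee_pos'];pred=p+M@[.088,0,-.055-.008]; print('hinge px',q,'pred px',proj(c,pred), 'tool frame',[(M.T@(onz(c,q,p[2]+h)-p)).round(4).tolist() for h in(.055,.063)])
E
```

```text
cover [  291     1   156   161 12155] [366.2  79.2] circle [587.1 127.9] r 52.8
washer [ 331   39   87   91 3694] [371.2  83.3] circle [587.5 127.9] r 28.7
brass [ 349   61   59   50 1761] [376.1  85.2] circle [588.1 127.7] r 18.0
stud [373  74  24  26 474] [384.7  86.3] circle [587.2 127.9] r 7.3
mark 404.02702702702703 86.05405405405405 37 [0.6001265  0.12607045 0.115     ]
top 595 363 406 61 110
hinge px (np.float64(257.017578125), np.float64(59.037109375)) pred px [256.96833155  59.02676665] tool frame [[0.0884, 0.0, -0.055], [0.088, 0.0, -0.063]]
```

Request:
{"method": "drive_tool", "body": {"targets": [{"xyz":[0.3,-0.1,0],"angular":[0,0,0.6]},{"xyz":[0.9,-0.4,0],"angular":[0,0,1.7]},{"xyz":[1.6,-0.65,0],"angular":[0,0,3]},{"xyz":[2.3,-0.9,0],"angular":[0,0,4.3]},{"xyz":[3,-1.2,0],"angular":[0,0,5.5]},{"xyz":[3.35,-1.35,0],"angular":[0,0,6.2]},{"xyz":[3.43,-1.39,0],"angular":[0,0,6.39]},{"xyz":[3.43,-1.39,-0.6],"angular":[0,0,6.39]},{"xyz":[3.43,-1.39,-1.2],"angular":[0,0,6.39]},{"xyz":[3.43,-1.39,-1.6],"angular":[0,0,6.39]},{"xyz":[3.43,-1.39,-1.6],"angular":[0,0,6.39]},{"xyz":[3.43,-1.39,-1.6],"angular":[0,0,6.39]}]}}

```text
clock: 11.95
ee_pos: [0.6355, 0.0097, 0.0857]
ee_rot: [-0.0, 0.559, 0.829, 0.0]
force: [0.3, 0.5, -2.7]
grip_width: 0.228
finger_force: 59.0
```

```bash
python3 - <<'E'
from h import *
s,M,a=state(); c=env.calibration('wrist');im=snap('wrist');s,M,a=state();p=s['ee_pos'];print(s['clock'],p,a,s['force'],s['torque'])
r=p+M@[.13,0,-.055];print('ring',r,'err to nut',np.array([.5872,.1279])-r[:2])
print('ring px',proj(c,r),'nut px',proj(c,[.5872,.1279,.118]))
hsv=cv2.cvtColor(im,cv2.COLOR_RGB2HSV)
save(cv2.resize(im[0:120,170:330],(800,600),interpolation=cv2.INTER_CUBIC),'w6.png')
E
```

```text
12.0 [0.63626248 0.00978436 0.08647777] 112.06792918599011 [-0.06653256 -0.03522569 -3.21516486] [-0.04317254 -0.07114751  0.0525334 ]
ring [0.5873303  0.13023124 0.14146132] err to nut [-0.0001303  -0.00233124]
ring px [258.09948675 -79.70485994] nut px [255.18819957 -46.62327628]
```

View pics/w6.png

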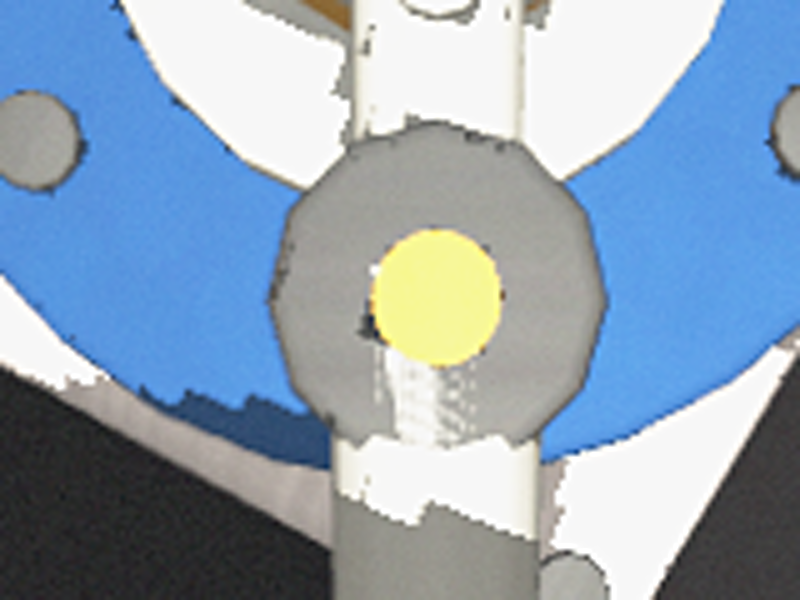

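Request:
{"method": "drive_tool", "body": {"targets": [{"xyz":[0,-0.06,0],"angular":[0,0,0]},{"xyz":[0,-0.06,-0.2],"angular":[0,0,0]},{"xyz":[0,-0.06,-0.3],"angular":[0,0,0]},{"xyz":[0,-0.06,-0.3],"angular":[0,0,0]},{"xyz":[0,-0.06,-0.3],"angular":[0,0,0]}]}}

```text
clock: 12.5
ee_pos: [0.6357, 0.0068, 0.0731]
ee_rot: [-0.0, 0.559, 0.829, -0.0]
force: [0.3, -1.0, -2.9]
grip_width: 0.224
finger_force: 59.1
```

```bash
cat > st.py <<'E'
from h import *
s,M,a=state();p=s['ee_pos'];r=p+M@[.13,0,-.055]
th=a-180;d=np.array([.5872,.1279]);d=p[:2]-d
print(s['clock'],'p',p.round(4),'yaw',a.round(2),'F',s['force'].round(1),'T',s['torque'].round(2),'gw',round(s['grip_width'],3));print('ring',r.round(4),'err',(np.array([.5872,.1279])-r[:2]).round(4),'grip polar',np.linalg.norm(d).round(4),np.degrees(np.arctan2(d[1],d[0])).round(2))
print('clamp tang F', (s['force'][:2]@[-np.sin(np.radians(th)),np.cos(np.radians(th))]).round(1))
E
python3 st.py
```

```text
12.5 p [0.6357 0.0068 0.0731] yaw 112.06 F [ 0.3 -1.  -2.9] T [-0.09 -0.09 -0.02] gw 0.224
ring [0.5869 0.1272 0.1281] err [0.0003 0.0007] grip polar 0.1305 -68.2
clamp tang F -0.1
```

Request:
{"method": "drive_tool", "body": {"targets": [{"xyz":[0.005,0.01,-0.1],"angular":[0,0,0]},{"xyz":[0.005,0.01,-0.2],"angular":[0,0,0]},{"xyz":[0.005,0.01,-0.3],"angular":[0,0,0]},{"xyz":[0.005,0.01,-0.38],"angular":[0,0,0]},{"xyz":[0.005,0.01,-0.38],"angular":[0,0,0]},{"xyz":[0.005,0.01,-0.38],"angular":[0,0,0]}]}}

```text
clock: 13.1
ee_pos: [0.6356, 0.007, 0.0577]
ee_rot: [-0.0, 0.559, 0.829, -0.0]
force: [0.4, 0.5, -3.1]
grip_width: 0.222
finger_force: 59.1
```

```bash
python3 st.py
```

```text
13.1 p [0.6356 0.007  0.0577] yaw 112.07 F [ 0.4  0.5 -3.1] T [-0.17 -0.02  0.02] gw 0.222
ring [0.5868 0.1275 0.1127] err [0.0004 0.0004] grip polar 0.1303 -68.18
clamp tang F 0.6
```

Request:
{"method": "drive_tool", "body": {"targets": [{"xyz":[0,0,-0.06],"angular":[0,0,0]},{"xyz":[0,0,-0.12],"angular":[0,0,0]},{"xyz":[0,0,-0.16],"angular":[0,0,0]},{"xyz":[0,0,-0.18],"angular":[0,0,0]},{"xyz":[0,0,-0.18],"angular":[0,0,0]}]}}

```text
clock: 13.6
ee_pos: [0.6359, 0.007, 0.0508]
ee_rot: [-0.0, 0.559, 0.829, -0.0]
force: [0.4, -0.9, -3.6]
grip_width: 0.224
finger_force: 59.1
```

```bash
python3 st.py
```

```text
13.6 p [0.6359 0.007  0.0508] yaw 112.06 F [ 0.4 -0.9 -3.6] T [-0.16  0.03  0.08] gw 0.224
ring [0.5871 0.1275 0.1058] err [0.0001 0.0004] grip polar 0.1303 -68.07
clamp tang F 0.1
```

Request:
{"method": "drive_tool", "body": {"targets": [{"xyz":[0,0,-0.02],"angular":[0,0,0]},{"xyz":[0,0,-0.04],"angular":[0,0,0]},{"xyz":[0,0,-0.04],"angular":[0,0,0]}]}}

```text
clock: 13.9
ee_pos: [0.6361, 0.007, 0.0497]
ee_rot: [0.0, 0.559, 0.829, -0.0]
force: [-0.5, -0.3, -0.1]
grip_width: 0.224
finger_force: 59.5
```

```bash
python3 st.py
```

```text
13.9 p [0.6361 0.007  0.0497] yaw 112.05 F [-0.5 -0.3 -0.1] T [-0.05  0.31  0.12] gw 0.224
ring [0.5873 0.1275 0.1046] err [-0.0001  0.0004] grip polar 0.1304 -67.98
clamp tang F -0.5
```

```bash
cat > arc.py <<'E'
import sys,numpy as np
# arc.py start_deg radius list-of-clockwise-deg
t0=float(sys.argv[1]);r=float(sys.argv[2])/.04
for d in sys.argv[3:]:
    d=float(d);a=np.radians([t0,t0-d]);print('{"xyz": [%.3f, %.3f, 0], "angular": [0, 0, %.2f]}, '%(r*(np.cos(a[1])-np.cos(a[0])),r*(np.sin(a[1])-np.sin(a[0])),-d/5),end='')
print()
E
python3 arc.py -68 .1304 1 2.5 4 5.5 7 8.5 10 11 12 12
```

```text
{"xyz": [-0.053, -0.021, 0], "angular": [0, 0, -0.20]}, {"xyz": [-0.133, -0.050, 0], "angular": [0, 0, -0.50]}, {"xyz": [-0.214, -0.078, 0], "angular": [0, 0, -0.80]}, {"xyz": [-0.295, -0.103, 0], "angular": [0, 0, -1.10]}, {"xyz": [-0.377, -0.126, 0], "angular": [0, 0, -1.40]}, {"xyz": [-0.460, -0.147, 0], "angular": [0, 0, -1.70]}, {"xyz": [-0.543, -0.166, 0], "angular": [0, 0, -2.00]}, {"xyz": [-0.599, -0.177, 0], "angular": [0, 0, -2.20]}, {"xyz": [-0.655, -0.188, 0], "angular": [0, 0, -2.40]}, {"xyz": [-0.655, -0.188, 0], "angular": [0, 0, -2.40]},
```

Request:
{"method": "drive_tool", "body": {"targets": [{"xyz":[-0.053,-0.021,-0.01],"angular":[0,0,-0.2]},{"xyz":[-0.133,-0.05,-0.01],"angular":[0,0,-0.5]},{"xyz":[-0.214,-0.078,-0.01],"angular":[0,0,-0.8]},{"xyz":[-0.295,-0.103,-0.01],"angular":[0,0,-1.1]},{"xyz":[-0.377,-0.126,-0.01],"angular":[0,0,-1.4]},{"xyz":[-0.46,-0.147,-0.01],"angular":[0,0,-1.7]},{"xyz":[-0.543,-0.166,-0.01],"angular":[0,0,-2.0]},{"xyz":[-0.599,-0.177,-0.01],"angular":[0,0,-2.2]},{"xyz":[-0.655,-0.188,-0.01],"angular":[0,0,-2.4]},{"xyz":[-0.655,-0.188,-0.01],"angular":[0,0,-2.4]}]}}

```text
clock: 14.9
ee_pos: [0.6099, -0.0013, 0.0491]
ee_rot: [0.001, 0.643, 0.766, -0.0]
force: [1.6, -5.5, 2.2]
grip_width: 0.221
finger_force: 59.8
```

```bash
cat >> st.py <<'E'
t=np.radians(th); u=np.array([np.cos(t),np.sin(t)]); n=np.array([np.sin(t),-np.cos(t)]) # n: clockwise tangent
print('resist cw F',round(-s['force'][:2]@n,2),'resist Mz',s['torque'][2].round(3),'hinge moment', round(-s['force'][:2]@n*.088+s['torque'][2],3))
E
python3 st.py; python3 arc.py -80 .1304 1 2 3 4 5 6 6
```

```text
14.9 p [ 0.6099 -0.0013  0.0491] yaw 99.95 F [ 1.6 -5.5  2.2] T [-0.59 -0.15  0.24] gw 0.221
ring [0.5874 0.1268 0.104 ] err [-0.0002  0.0011] grip polar 0.1312 -80.01
clamp tang F 0.7
resist cw F 0.67 resist Mz 0.239 hinge moment 0.298
{"xyz": [-0.056, -0.009, 0], "angular": [0, 0, -0.20]}, {"xyz": [-0.112, -0.018, 0], "angular": [0, 0, -0.40]}, {"xyz": [-0.169, -0.025, 0], "angular": [0, 0, -0.60]}, {"xyz": [-0.225, -0.032, 0], "angular": [0, 0, -0.80]}, {"xyz": [-0.282, -0.037, 0], "angular": [0, 0, -1.00]}, {"xyz": [-0.339, -0.042, 0], "angular": [0, 0, -1.20]}, {"xyz": [-0.339, -0.042, 0], "angular": [0, 0, -1.20]},
```

Request:
{"method": "drive_tool", "body": {"targets": [{"xyz":[-0.056,-0.009,0],"angular":[0,0,-0.2]},{"xyz":[-0.112,-0.018,0],"angular":[0,0,-0.4]},{"xyz":[-0.169,-0.025,0],"angular":[0,0,-0.6]},{"xyz":[-0.225,-0.032,0],"angular":[0,0,-0.8]},{"xyz":[-0.225,-0.032,0],"angular":[0,0,-0.8]}]}}

```text
clock: 15.4
ee_pos: [0.601, -0.0026, 0.0491]
ee_rot: [0.001, 0.67, 0.743, -0.0]
force: [1.0, -4.7, 1.4]
grip_width: 0.222
finger_force: 59.8
```

```bash
python3 st.py; python3 arc.py -84 .1304 1 2 3 4 4
```

```text
15.4 p [ 0.601  -0.0026  0.0491] yaw 95.94 F [ 1.  -4.7  1.4] T [-0.57 -0.2   0.18] gw 0.222
ring [0.5875 0.1268 0.104 ] err [-0.0003  0.0011] grip polar 0.1312 -83.96
clamp tang F 0.5
resist cw F 0.47 resist Mz 0.176 hinge moment 0.217
{"xyz": [-0.057, -0.005, 0], "angular": [0, 0, -0.20]}, {"xyz": [-0.113, -0.010, 0], "angular": [0, 0, -0.40]}, {"xyz": [-0.170, -0.013, 0], "angular": [0, 0, -0.60]}, {"xyz": [-0.227, -0.016, 0], "angular": [0, 0, -0.80]}, {"xyz": [-0.227, -0.016, 0], "angular": [0, 0, -0.80]},
```

Request:
{"method": "drive_tool", "body": {"targets": [{"xyz":[-0.057,-0.005,0],"angular":[0,0,-0.2]},{"xyz":[-0.113,-0.01,0],"angular":[0,0,-0.4]},{"xyz":[-0.17,-0.013,0],"angular":[0,0,-0.6]},{"xyz":[-0.227,-0.016,0],"angular":[0,0,-0.8]},{"xyz":[-0.227,-0.016,0],"angular":[0,0,-0.8]}]}}

```text
clock: 15.9
ee_pos: [0.5919, -0.0032, 0.0491]
ee_rot: [0.001, 0.695, 0.719, -0.0]
force: [0.3, -5.7, 1.4]
grip_width: 0.221
finger_force: 59.8
```

```bash
python3 st.py; python3 arc.py -88 .1304 1 2 3 4 4
```

```text
15.9 p [ 0.5919 -0.0032  0.0491] yaw 91.93 F [ 0.3 -5.7  1.4] T [-0.61 -0.21  0.16] gw 0.221
ring [0.5874 0.1267 0.1039] err [-0.0002  0.0012] grip polar 0.1312 -87.97
clamp tang F 0.1
resist cw F 0.14 resist Mz 0.16 hinge moment 0.172
{"xyz": [-0.057, -0.001, 0], "angular": [0, 0, -0.20]}, {"xyz": [-0.114, -0.002, 0], "angular": [0, 0, -0.40]}, {"xyz": [-0.171, -0.001, 0], "angular": [0, 0, -0.60]}, {"xyz": [-0.228, 0.000, 0], "angular": [0, 0, -0.80]}, {"xyz": [-0.228, 0.000, 0], "angular": [0, 0, -0.80]},
```

Request:
{"method": "drive_tool", "body": {"targets": [{"xyz":[-0.057,-0.001,0],"angular":[0,0,-0.2]},{"xyz":[-0.114,-0.002,0],"angular":[0,0,-0.4]},{"xyz":[-0.171,-0.001,0],"angular":[0,0,-0.6]},{"xyz":[-0.228,0,0],"angular":[0,0,-0.8]},{"xyz":[-0.228,0,0],"angular":[0,0,-0.8]}]}}

```text
clock: 16.4
ee_pos: [0.5827, -0.0032, 0.0491]
ee_rot: [0.001, 0.72, 0.694, -0.0]
force: [0.5, -4.5, 2.2]
grip_width: 0.222
finger_force: 59.8
```

```bash
python3 st.py; python3 arc.py -92 .1304 1 2 3 4 4
```

```text
16.4 p [ 0.5827 -0.0032  0.0491] yaw 87.92 F [ 0.5 -4.5  2.2] T [-0.6  -0.23  0.15] gw 0.222
ring [0.5874 0.1267 0.104 ] err [-0.0002  0.0012] grip polar 0.1312 -91.95
clamp tang F 0.7
resist cw F 0.68 resist Mz 0.148 hinge moment 0.208
{"xyz": [-0.057, 0.002, 0], "angular": [0, 0, -0.20]}, {"xyz": [-0.114, 0.006, 0], "angular": [0, 0, -0.40]}, {"xyz": [-0.170, 0.010, 0], "angular": [0, 0, -0.60]}, {"xyz": [-0.227, 0.016, 0], "angular": [0, 0, -0.80]}, {"xyz": [-0.227, 0.016, 0], "angular": [0, 0, -0.80]},
```

Request:
{"method": "drive_tool", "body": {"targets": [{"xyz":[-0.057,0.002,0],"angular":[0,0,-0.2]},{"xyz":[-0.114,0.006,0],"angular":[0,0,-0.4]},{"xyz":[-0.17,0.01,0],"angular":[0,0,-0.6]},{"xyz":[-0.227,0.016,0],"angular":[0,0,-0.8]},{"xyz":[-0.227,0.016,0],"angular":[0,0,-0.8]}]}}

```text
clock: 16.9
ee_pos: [0.5736, -0.0026, 0.049]
ee_rot: [0.001, 0.744, 0.669, -0.0]
force: [0.3, -5.1, 1.6]
grip_width: 0.223
finger_force: 59.8
```

```bash
python3 st.py; python3 arc.py -96 .1304 1 2 3 4 4
```

```text
16.9 p [ 0.5736 -0.0026  0.049 ] yaw 83.91 F [ 0.3 -5.1  1.6] T [-0.65 -0.19  0.12] gw 0.223
ring [0.5874 0.1267 0.1039] err [-0.0002  0.0012] grip polar 0.1312 -95.95
clamp tang F 0.8
resist cw F 0.82 resist Mz 0.12 hinge moment 0.192
{"xyz": [-0.057, 0.006, 0], "angular": [0, 0, -0.20]}, {"xyz": [-0.113, 0.014, 0], "angular": [0, 0, -0.40]}, {"xyz": [-0.169, 0.022, 0], "angular": [0, 0, -0.60]}, {"xyz": [-0.225, 0.032, 0], "angular": [0, 0, -0.80]}, {"xyz": [-0.225, 0.032, 0], "angular": [0, 0, -0.80]},
```

Request:
{"method": "drive_tool", "body": {"targets": [{"xyz":[-0.057,0.006,0],"angular":[0,0,-0.2]},{"xyz":[-0.113,0.014,0],"angular":[0,0,-0.4]},{"xyz":[-0.169,0.022,0],"angular":[0,0,-0.6]},{"xyz":[-0.225,0.032,0],"angular":[0,0,-0.8]},{"xyz":[-0.225,0.032,0],"angular":[0,0,-0.8]}]}}

```text
clock: 17.4
ee_pos: [0.5653, -0.0014, 0.0492]
ee_rot: [0.001, 0.766, 0.643, 0.0]
force: [1.1, -5.0, 1.2]
grip_width: 0.22
finger_force: 59.8
```

```bash
python3 st.py; python3 arc.py -100 .1304 1 2 3 4 4
```

```text
17.4 p [ 0.5653 -0.0014  0.0492] yaw 79.98 F [ 1.1 -5.   1.2] T [-0.73 -0.36  0.34] gw 0.22
ring [0.5878 0.1266 0.1041] err [-0.0006  0.0013] grip polar 0.1312 -99.61
clamp tang F 1.9
resist cw F 1.94 resist Mz 0.34 hinge moment 0.511
{"xyz": [-0.056, 0.010, 0], "angular": [0, 0, -0.20]}, {"xyz": [-0.112, 0.022, 0], "angular": [0, 0, -0.40]}, {"xyz": [-0.167, 0.034, 0], "angular": [0, 0, -0.60]}, {"xyz": [-0.223, 0.047, 0], "angular": [0, 0, -0.80]}, {"xyz": [-0.223, 0.047, 0], "angular": [0, 0, -0.80]},
```

Request:
{"method": "drive_tool", "body": {"targets": [{"xyz":[-0.056,0.01,0],"angular":[0,0,-0.2]},{"xyz":[-0.112,0.022,0],"angular":[0,0,-0.4]},{"xyz":[-0.112,0.022,0],"angular":[0,0,-0.4]}]}}

```text
clock: 17.7
ee_pos: [0.5616, -0.0008, 0.0493]
ee_rot: [0.002, 0.777, 0.63, 0.001]
force: [3.1, -5.9, 1.1]
grip_width: 0.227
finger_force: 59.8
```

```bash
python3 st.py; python3 arc.py -102 .088 1 2 3 4 4
```

```text
17.7 p [ 0.5616 -0.0008  0.0493] yaw 78.05 F [ 3.1 -5.9  1.1] T [-0.85 -0.59  0.51] gw 0.227
ring [0.5883 0.1265 0.1042] err [-0.0011  0.0014] grip polar 0.1312 -101.26
clamp tang F 4.3
resist cw F 4.28 resist Mz 0.507 hinge moment 0.883
{"xyz": [-0.037, 0.008, 0], "angular": [0, 0, -0.20]}, {"xyz": [-0.075, 0.017, 0], "angular": [0, 0, -0.40]}, {"xyz": [-0.112, 0.027, 0], "angular": [0, 0, -0.60]}, {"xyz": [-0.149, 0.037, 0], "angular": [0, 0, -0.80]}, {"xyz": [-0.149, 0.037, 0], "angular": [0, 0, -0.80]},
```

```bash
python3 - <<'E'
from h import *
np.save('b0.npy',snap('wrist'))
E
```

Request:
{"method": "drive_tool", "body": {"targets": [{"xyz":[-0.05,0.012,0],"angular":[0,0,-0.2]},{"xyz":[-0.1,0.023,0],"angular":[0,0,-0.4]},{"xyz":[-0.1,0.023,0],"angular":[0,0,-0.4]}]}}

```text
clock: 18.05
ee_pos: [0.5582, -0.0, 0.0494]
ee_rot: [0.002, 0.787, 0.616, 0.001]
force: [3.8, -6.3, 1.6]
grip_width: 0.225
finger_force: 59.8
```

```bash
python3 st.py; python3 arc.py -104 .088 1 2 3 4 4
```

```text
18.05 p [ 0.5582 -0.      0.0494] yaw 76.11 F [ 3.8 -6.3  1.6] T [-1.01 -0.66  0.72] gw 0.225
ring [0.5891 0.1263 0.1043] err [-0.0019  0.0016] grip polar 0.1312 -102.79
clamp tang F 5.2
resist cw F 5.24 resist Mz 0.716 hinge moment 1.177
{"xyz": [-0.037, 0.010, 0], "angular": [0, 0, -0.20]}, {"xyz": [-0.074, 0.020, 0], "angular": [0, 0, -0.40]}, {"xyz": [-0.111, 0.031, 0], "angular": [0, 0, -0.60]}, {"xyz": [-0.148, 0.042, 0], "angular": [0, 0, -0.80]}, {"xyz": [-0.148, 0.042, 0], "angular": [0, 0, -0.80]},
```

Request:
{"method": "drive_tool", "body": {"targets": [{"xyz":[-0.037,0.01,0],"angular":[0,0,-0.2]},{"xyz":[-0.074,0.02,0],"angular":[0,0,-0.4]},{"xyz":[-0.111,0.031,0],"angular":[0,0,-0.6]},{"xyz":[-0.111,0.031,0],"angular":[0,0,-0.6]}]}}

```text
clock: 18.45
ee_pos: [0.5537, 0.0012, 0.0494]
ee_rot: [0.002, 0.803, 0.596, 0.001]
force: [2.0, -6.0, 1.2]
grip_width: 0.227
finger_force: 59.8
```

```bash
python3 st.py; python3 - <<'E'
from h import *
im=snap('wrist'); np.save('b1.npy',im); b=np.load('b0.npy')
save(np.hstack([cv2.resize(x[0:192,160:352],(400,400),interpolation=cv2.INTER_CUBIC) for x in (b,im)]),'b.png')
E
```

```text
18.45 p [0.5537 0.0012 0.0494] yaw 73.1 F [ 2.  -6.   1.2] T [-0.95 -0.76  0.68] gw 0.227
ring [0.5912 0.1257 0.1043] err [-0.004   0.0022] grip polar 0.1311 -104.8
clamp tang F 3.7
resist cw F 3.67 resist Mz 0.678 hinge moment 1.001
```

View pics/b.png

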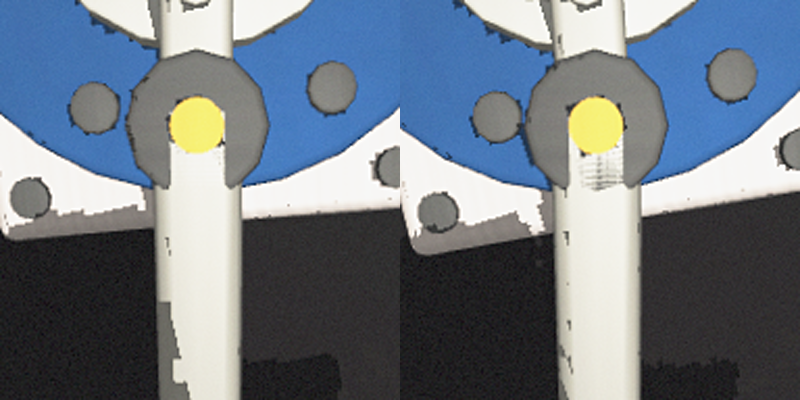

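The right half shows the ring shank tilted against the handle and the moment has levelled near 1.1 N m, so the hinge is giving at about 0.08–0.11 rad. I'll add 3° to be clearly past 0.08, then stop.

Request:
{"method": "drive_tool", "body": {"targets": [{"xyz":[-0.037,0.012,0],"angular":[0,0,-0.2]},{"xyz":[-0.073,0.024,0],"angular":[0,0,-0.4]},{"xyz":[-0.11,0.036,0],"angular":[0,0,-0.6]},{"xyz":[-0.11,0.036,0],"angular":[0,0,-0.6]}]}}

```text
clock: 18.9
ee_pos: [0.5493, 0.0026, 0.0494]
ee_rot: [0.002, 0.819, 0.574, 0.001]
force: [2.9, -6.7, 0.6]
grip_width: 0.223
finger_force: 59.8
```

```bash
python3 st.py; python3 - <<'E'
from h import *
s,M,a=state(); c=env.calibration('wrist'); im=snap('wrist'); p=s['ee_pos']
h=(p+M@[.088,0,0])[:2]; d=h-[.5872,.1273]; print('geom bend',180-a+np.degrees(np.arctan2(d[1],d[0])), )
np.save('b2.npy',im)
for f in ('b0','b1','b2'):
    g=np.load(f+'.npy'); hsv=cv2.cvtColor(g,cv2.COLOR_RGB2HSV)
    L=[]
    for r in range(2,24,2):
        row=g[r].astype(int).sum(1); 
        e=np.abs(np.diff(cv2.GaussianBlur(g[r:r+1].astype(np.float32),(3,1),0)[0].sum(1)))
        rr=e[255:285]; L.append(255+int(np.argmax(rr)))
    print(f,L)
E
```

```text
18.9 p [0.5493 0.0026 0.0494] yaw 70.1 F [ 2.9 -6.7  0.6] T [-0.96 -0.71  0.72] gw 0.223
ring [0.5933 0.1249 0.1043] err [-0.0061  0.003 ] grip polar 0.1309 -106.83
clamp tang F 5.0
resist cw F 5.04 resist Mz 0.723 hinge moment 1.166
geom bend 9.176540899570938
b0 [259, 271, 271, 271, 271, 271, 271, 283, 271, 270, 270]
b1 [256, 267, 267, 267, 267, 283, 280, 268, 266, 267, 267]
b2 [264, 264, 264, 283, 281, 278, 265, 269, 265, 265, 265]
```

Request:
{"method": "drive_tool", "body": {"targets": [{"xyz":[0.073,-0.024,0],"angular":[0,0,0.4]},{"xyz":[0.146,-0.048,0],"angular":[0,0,0.8]},{"xyz":[0.22,-0.07,0],"angular":[0,0,1.2]},{"xyz":[0.32,-0.09,0],"angular":[0,0,1.6]},{"xyz":[0.42,-0.1,0],"angular":[0,0,2]},{"xyz":[0.49,-0.105,0],"angular":[0,0,2.38]},{"xyz":[0.49,-0.105,0],"angular":[0,0,2.38]},{"xyz":[0.49,-0.105,0],"angular":[0,0,2.38]}]}}

```text
clock: 19.75
ee_pos: [0.5675, -0.0018, 0.0491]
ee_rot: [0.001, 0.757, 0.653, 0.0]
force: [0.2, -5.7, 2.4]
grip_width: 0.223
finger_force: 59.9
```

```bash
python3 st.py
```

```text
19.75 p [ 0.5675 -0.0018  0.0491] yaw 81.6 F [ 0.2 -5.7  2.4] T [-0.76 -0.35 -0.38] gw 0.223
ring [0.5864 0.1269 0.104 ] err [0.0008 0.001 ] grip polar 0.1312 -98.62
clamp tang F 1.0
resist cw F 1.03 resist Mz -0.378 hinge moment -0.287
```

Request:
{"method": "drive_tool", "body": {"targets": [{"xyz":[-0.01,-0.02,0.02],"angular":[0,0,-0.15]},{"xyz":[-0.01,-0.02,0.03],"angular":[0,0,-0.15]},{"xyz":[-0.01,-0.02,0.03],"angular":[0,0,-0.15]}]}}

```text
clock: 20.05
ee_pos: [0.5668, -0.0017, 0.0499]
ee_rot: [0.0, 0.76, 0.65, 0.0]
force: [2.6, -5.8, -1.0]
grip_width: 0.221
finger_force: 59.4
```

```bash
python3 st.py
```

```text
20.05 p [ 0.5668 -0.0017  0.0499] yaw 81.07 F [ 2.6 -5.8 -1. ] T [-0.79 -0.48 -0.16] gw 0.221
ring [0.5869 0.1268 0.1048] err [0.0003 0.0011] grip polar 0.1312 -98.96
clamp tang F 3.5
resist cw F 3.51 resist Mz -0.155 hinge moment 0.153
```

Request:
{"method": "drive_tool", "body": {"targets": [{"xyz":[0,-0.01,0.03],"angular":[0,0,0]},{"xyz":[0,-0.01,0.07],"angular":[0,0,0]},{"xyz":[0,-0.01,0.1],"angular":[0,0,0]},{"xyz":[0,-0.01,0.1],"angular":[0,0,0]}]}}

```text
clock: 20.45
ee_pos: [0.5663, -0.0015, 0.0529]
ee_rot: [-0.0, 0.76, 0.65, -0.0]
force: [5.0, -3.4, -9.8]
grip_width: 0.219
finger_force: 58.9
```

```bash
python3 st.py
```

```text
20.45 p [ 0.5663 -0.0015  0.0529] yaw 81.12 F [ 5.  -3.4 -9.8] T [-1.14 -0.91 -0.41] gw 0.219
ring [0.5865 0.1269 0.1079] err [0.0007 0.001 ] grip polar 0.1311 -99.15
clamp tang F 5.5
resist cw F 5.46 resist Mz -0.412 hinge moment 0.069
```

Request:
{"method": "drive_tool", "body": {"targets": [{"xyz":[0.02,-0.01,0],"angular":[0,0,-0.2]},{"xyz":[0.03,-0.02,0],"angular":[0,0,-0.3]},{"xyz":[0.03,-0.02,0],"angular":[0,0,-0.3]}]}}

```text
clock: 20.75
ee_pos: [0.5648, -0.0013, 0.0527]
ee_rot: [-0.002, 0.767, 0.642, -0.002]
force: [-1.5, -1.7, -9.5]
grip_width: 0.225
finger_force: 59.1
```

```bash
python3 st.py
```

```text
20.75 p [ 0.5648 -0.0013  0.0527] yaw 79.85 F [-1.5 -1.7 -9.5] T [-0.73  0.25  0.38] gw 0.225
ring [0.588  0.1266 0.1076] err [-0.0008  0.0013] grip polar 0.1312 -99.85
clamp tang F -1.2
resist cw F -1.2 resist Mz 0.378 hinge moment 0.272
```

Request:
{"method": "drive_tool", "body": {"targets": [{"xyz":[0,-0.005,0.02],"angular":[0,0,0.15]},{"xyz":[0,-0.01,0.06],"angular":[0,0,0.15]},{"xyz":[0,-0.01,0.1],"angular":[0,0,0.15]},{"xyz":[0,-0.01,0.1],"angular":[0,0,0.15]}]}}

```text
clock: 21.15
ee_pos: [0.5668, -0.0014, 0.0581]
ee_rot: [-0.001, 0.763, 0.646, -0.0]
force: [-2.3, 1.8, -10.8]
grip_width: 0.227
finger_force: 58.9
```

```bash
python3 st.py
```

```text
21.15 p [ 0.5668 -0.0014  0.0581] yaw 80.54 F [ -2.3   1.8 -10.8] T [-0.25  0.32  0.29] gw 0.227
ring [0.5883 0.1268 0.1132] err [-0.0011  0.0011] grip polar 0.1309 -98.96
clamp tang F -2.5
resist cw F -2.52 resist Mz 0.294 hinge moment 0.072
```

Request:
{"method": "drive_tool", "body": {"targets": [{"xyz":[-0.01,0,0.05],"angular":[0,0,0.05]},{"xyz":[-0.02,0,0.1],"angular":[0,0,0.05]},{"xyz":[-0.02,0,0.15],"angular":[0,0,0.05]},{"xyz":[-0.02,0,0.2],"angular":[0,0,0.05]},{"xyz":[-0.02,0,0.25],"angular":[0,0,0.05]},{"xyz":[-0.02,0,0.3],"angular":[0,0,0.05]}]}}

```text
clock: 21.75
ee_pos: [0.5674, -0.0003, 0.0702]
ee_rot: [-0.001, 0.762, 0.648, 0.001]
force: [2.0, 6.1, -13.1]
grip_width: 0.221
finger_force: 59.0
```

```bash
python3 st.py
```

```text
21.75 p [ 5.674e-01 -3.000e-04  7.020e-02] yaw 80.78 F [  2.    6.1 -13.1] T [ 0.53 -0.16  0.17] gw 0.221
ring [0.5882 0.1278 0.1256] err [-0.001   0.0001] grip polar 0.1298 -98.78
clamp tang F 1.0
resist cw F 0.99 resist Mz 0.174 hinge moment 0.261
```

```bash
cat > hg.py <<'E'
from h import *
def hinge(im):
    hsv=cv2.cvtColor(im,cv2.COLOR_RGB2HSV);H,S,V=[hsv[...,i].astype(int) for i in range(3)]
    m=(H>20)&(H<35)&(S>120); m[:,:225]=0;m[:,290:]=0;m[:10]=0;m[110:]=0
    ys,xs=np.nonzero(m); return xs.mean().round(2),ys.mean().round(2),len(xs),np.ptp(xs)+1,np.ptp(ys)+1
if __name__=='__main__':
    im=snap('wrist')
    for f in ('w5','b0','b1','b2'): print(f,hinge(np.load(f+'.npy')))
    print('now',hinge(im)); np.save('n.npy',im)
    c=env.calibration('wrist');s,M,a=state();p=s['ee_pos']
    for dz in (0,-.005,-.01,-.015): 
        t=np.arcsin(dz/.088); print(dz,proj(c,p+M@[.088*np.cos(t)+.008*np.sin(-t)*-1,0,-.063-dz]))
    print('red',redgrip(c,im,p[2]+.063))
E
python3 hg.py
```

```text
w5 (np.float64(257.02), np.float64(59.04), 512, np.int64(25), np.int64(26))
b0 (np.float64(254.15), np.float64(59.5), 533, np.int64(27), np.int64(27))
b1 (np.float64(253.61), np.float64(59.58), 536, np.int64(26), np.int64(27))
b2 (np.float64(253.63), np.float64(59.54), 543, np.int64(26), np.int64(28))
now (np.float64(254.94), np.float64(59.51), 425, np.int64(23), np.int64(24))
0 [256.92286591  59.00837303]
-0.005 [256.91066822  61.6944314 ]
-0.01 [256.89892378  65.02091279]
-0.015 [256.88758872  68.91610183]
red (((566.9976196289062, -3.7752304077148438), (66.81648254394531, 19.99326515197754), 80.77912139892578), array([ 231,  227,   51,  140, 6612], dtype=int32))
```

Request:
{"method": "drive_tool", "body": {"targets": [{"xyz":[0,0,-0.1],"angular":[0,0,0]},{"xyz":[0,-0.01,-0.2],"angular":[0,0,0]},{"xyz":[0,-0.02,-0.3],"angular":[0,0,0]},{"xyz":[0,-0.03,-0.4],"angular":[0,0,0]},{"xyz":[0,-0.03,-0.48],"angular":[0,0,0]},{"xyz":[0,-0.03,-0.48],"angular":[0,0,0]}]}}

```text
clock: 22.4
ee_pos: [0.5682, -0.0027, 0.0513]
ee_rot: [0.0, 0.762, 0.648, 0.002]
force: [-0.7, 5.0, 3.9]
grip_width: 0.227
finger_force: 61.6
```

```bash
python3 st.py; python3 hg.py | grep -E "now|red"
```

```text
22.4 p [ 0.5682 -0.0027  0.0513] yaw 80.73 F [-0.7  5.   3.9] T [1.66 0.09 0.48] gw 0.227
ring [0.5889 0.1255 0.1066] err [-0.0017  0.0024] grip polar 0.132 -98.3
clamp tang F -1.5
resist cw F -1.52 resist Mz 0.48 hinge moment 0.346
now (np.float64(252.36), np.float64(57.37), 530, np.int64(26), np.int64(27))
red (((567.2608642578125, -7.064472198486328), (64.91858673095703, 19.2369384765625), 81.71212005615234), array([ 230,  232,   52,  135, 6295], dtype=int32))
```

Request:
{"method": "drive_tool", "body": {"targets": [{"xyz":[0,0.025,0.01],"angular":[0,0,0]},{"xyz":[0,0.025,0.01],"angular":[0,0,0]},{"xyz":[0.056,0.021,0.01],"angular":[0,0,0.2]},{"xyz":[0.113,0.015,0.01],"angular":[0,0,0.4]},{"xyz":[0.113,0.015,0.01],"angular":[0,0,0.4]},{"xyz":[0.113,0.015,0.01],"angular":[0,0,0.4]}]}}

```text
clock: 23.05
ee_pos: [0.5718, -0.0032, 0.0512]
ee_rot: [0.0, 0.751, 0.66, 0.0]
force: [-0.7, 3.6, 1.4]
grip_width: 0.224
finger_force: 61.1
```

```bash
python3 st.py; python3 hg.py | grep -E "now|red"
```

```text
23.05 p [ 0.5718 -0.0032  0.0512] yaw 82.66 F [-0.7  3.6  1.4] T [ 1.5  -0.09  0.12] gw 0.224
ring [0.5883 0.1257 0.1062] err [-0.0011  0.0022] grip polar 0.132 -96.71
clamp tang F -1.2
resist cw F -1.16 resist Mz 0.12 hinge moment 0.018
now (np.float64(253.79), np.float64(57.44), 530, np.int64(26), np.int64(27))
red (((571.193603515625, -7.497829437255859), (64.98417663574219, 19.39204978942871), 83.21622467041016), array([ 230,  232,   52,  135, 6298], dtype=int32))
```

Request:
{"method": "drive_tool", "body": {"targets": [{"xyz":[0.057,0.01,0.01],"angular":[0,0,0.2]},{"xyz":[0.114,0.01,0.01],"angular":[0,0,0.4]},{"xyz":[0.171,0.01,0.01],"angular":[0,0,0.6]},{"xyz":[0.171,0.01,0.01],"angular":[0,0,0.6]},{"xyz":[0.171,0.01,0.01],"angular":[0,0,0.6]}]}}

```text
clock: 23.6
ee_pos: [0.5782, -0.004, 0.0516]
ee_rot: [0.0, 0.733, 0.68, -0.001]
force: [-0.3, 0.2, 1.9]
grip_width: 0.228
finger_force: 61.1
```

```bash
python3 st.py; python3 hg.py | grep -E "now|red"
```

```text
23.6 p [ 0.5782 -0.004   0.0516] yaw 85.65 F [-0.3  0.2  1.9] T [ 0.53 -0.08  0.03] gw 0.228
ring [0.5881 0.1257 0.1064] err [-0.0009  0.0022] grip polar 0.1323 -93.9
clamp tang F -0.3
resist cw F -0.34 resist Mz 0.026 hinge moment -0.004
now (np.float64(251.49), np.float64(57.77), 77, np.int64(25), np.int64(26))
red (((577.836669921875, -8.559013366699219), (65.6734390258789, 19.426254272460938), 86.27266693115234), array([ 230,  232,   53,  136, 6337], dtype=int32))
```

Request:
{"method": "drive_tool", "body": {"targets": [{"xyz":[0,0,0.04],"angular":[0,0,0]},{"xyz":[0,0,0.08],"angular":[0,0,0]},{"xyz":[0,0,0.12],"angular":[0,0,0]},{"xyz":[0,0,0.12],"angular":[0,0,0]}]}}

```text
clock: 24.05
ee_pos: [0.5777, -0.0036, 0.0561]
ee_rot: [-0.0, 0.733, 0.68, -0.001]
force: [0.5, -0.4, -3.5]
grip_width: 0.222
finger_force: 60.3
```

```bash
python3 st.py; python3 hg.py | grep -E "now|red"
```

```text
24.05 p [ 0.5777 -0.0036  0.0561] yaw 85.69 F [ 0.5 -0.4 -3.5] T [-0.2  -0.19 -0.13] gw 0.222
ring [0.5875 0.1261 0.111 ] err [-0.0003  0.0018] grip polar 0.1318 -94.15
clamp tang F 0.6
resist cw F 0.55 resist Mz -0.128 hinge moment -0.08
now (np.float64(254.46), np.float64(54.79), 28, np.int64(23), np.int64(25))
red (((577.3975219726562, -7.914272308349609), (66.0440673828125, 19.479389190673828), 86.05040740966797), array([ 231,  231,   52,  137, 6398], dtype=int32))
```

Free lift with only the wrench's own weight. I'll continue up.

Request:
{"method": "drive_tool", "body": {"targets": [{"xyz":[0,0,0.05],"angular":[0,0,0]},{"xyz":[0,0,0.1],"angular":[0,0,0]},{"xyz":[0,0,0.15],"angular":[0,0,0]},{"xyz":[0,0,0.2],"angular":[0,0,0]},{"xyz":[0,0,0.2],"angular":[0,0,0]}]}}

```text
clock: 24.6
ee_pos: [0.578, -0.003, 0.0648]
ee_rot: [0.0, 0.733, 0.68, -0.0]
force: [-0.2, -1.1, -3.0]
grip_width: 0.223
finger_force: 60.4
```

```bash
python3 st.py
```

```text
24.6 p [ 0.578  -0.003   0.0648] yaw 85.72 F [-0.2 -1.1 -3. ] T [-0.33 -0.08 -0.04] gw 0.223
ring [0.5878 0.1267 0.1198] err [-0.0006  0.0012] grip polar 0.1312 -94.0
clamp tang F -0.1
resist cw F -0.07 resist Mz -0.036 hinge moment -0.042
```

Next, lift clear by 100 mm and check how the wrench sits in the hand.

Request:
{"method": "drive_tool", "body": {"targets": [{"xyz":[0,0,0.1],"angular":[0,0,0]},{"xyz":[0,0,0.3],"angular":[0,0,0]},{"xyz":[0,0,0.7],"angular":[0,0,0]},{"xyz":[0,0,1.2],"angular":[0,0,0]},{"xyz":[0,0,1.8],"angular":[0,0,0]},{"xyz":[0,0,2.2],"angular":[0,0,0]},{"xyz":[0,0,2.4],"angular":[0,0,0]},{"xyz":[0,0,2.4],"angular":[0,0,0]},{"xyz":[0,0,2.4],"angular":[0,0,0]}]}}

```text
clock: 25.5
ee_pos: [0.5775, -0.0026, 0.1599]
ee_rot: [-0.001, 0.733, 0.68, -0.001]
force: [0.3, -0.1, -3.1]
grip_width: 0.22
finger_force: 60.5
```

```bash
python3 st.py; python3 - <<'E'
from h import *
s,M,a=state();c=env.calibration('wrist');im=snap('wrist');np.save('n2.npy',im);p=s['ee_pos']
# dark hinge disk via Hough, compare with w5
for f in ('w5','b0','n2'):
    g=cv2.cvtColor(np.load(f+'.npy'),cv2.COLOR_RGB2GRAY)[10:120,200:320]
    h=cv2.HoughCircles(cv2.resize(g,None,fx=3,fy=3,interpolation=cv2.INTER_CUBIC),cv2.HOUGH_GRADIENT,1,60,param1=120,param2=15,minRadius=28,maxRadius=50)
    h2=cv2.HoughCircles(cv2.resize(g,None,fx=3,fy=3,interpolation=cv2.INTER_CUBIC),cv2.HOUGH_GRADIENT,1,60,param1=120,param2=15,minRadius=80,maxRadius=120)
    for k in (h,h2): 
        if k is not None: print(f,[(q/3+[200,10,0]).round(1).tolist() for q in k[0][:2]])
print(redgrip(c,im,p[2]+.063))
sc=snap('scene')
save(np.hstack([cv2.resize(im,(400,300)),cv2.resize(sc[110:260,180:380],(400,300))]),'n2.png')
E
```

```text
25.5 p [ 0.5775 -0.0026  0.1599] yaw 85.72 F [ 0.3 -0.1 -3.1] T [-0.16  0.06 -0.02] gw 0.22
ring [0.5872 0.127  0.2149] err [-0.      0.0009] grip polar 0.1309 -94.27
clamp tang F 0.3
resist cw F 0.27 resist Mz -0.023 hinge moment 0.001
w5 [[256.8, 57.5, 12.8], [279.8, 62.5, 11.2]]
w5 [[257.2, 59.8, 33.8], [277.5, 20.5, 35.5]]
b0 [[205.5, 52.2, 12.6], [254.8, 59.2, 13.0]]
b0 [[254.8, 58.5, 34.2]]
n2 [[255.2, 57.8, 13.3], [283.5, 25.8, 11.3]]
n2 [[255.2, 58.5, 33.5], [238.8, 44.8, 36.1]]
(((577.2247314453125, -7.014743804931641), (65.9925537109375, 19.46691131591797), 86.33666229248047), array([ 230,  231,   53,  137, 6415], dtype=int32))
```

View pics/n2.png

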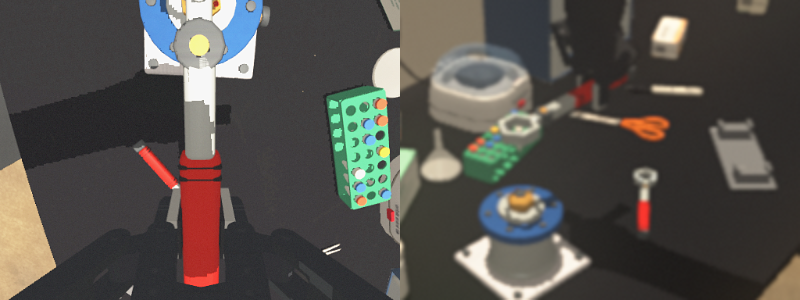

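Request:
{"method": "drive_tool", "body": {"targets": [{"xyz":[-0.1,-0.3,0],"angular":[0,0,0.4]},{"xyz":[-0.3,-0.9,0],"angular":[0,0,1.2]},{"xyz":[-0.6,-1.7,0],"angular":[0,0,2.2]},{"xyz":[-0.85,-2.5,0],"angular":[0,0,3.3]},{"xyz":[-1.1,-3.4,0],"angular":[0,0,4.5]},{"xyz":[-1.4,-4.3,0],"angular":[0,0,5.6]},{"xyz":[-1.7,-5.2,0],"angular":[0,0,6.8]},{"xyz":[-2,-6,0],"angular":[0,0,7.9]},{"xyz":[-2.2,-6.6,0],"angular":[0,0,8.7]},{"xyz":[-2.3,-6.95,0],"angular":[0,0,9.1]},{"xyz":[-2.325,-7.02,0],"angular":[0,0,9.2]},{"xyz":[-2.325,-7.02,0],"angular":[0,0,9.2]}]}}

```text
clock: 26.8
ee_pos: [0.4849, -0.2833, 0.1598]
ee_rot: [-0.001, 0.41, 0.912, 0.0]
force: [0.8, 0.7, -3.1]
grip_width: 0.224
finger_force: 60.4
```

Request:
{"method": "drive_tool", "body": {"targets": [{"xyz":[0,0,-0.5],"angular":[0,0,0]},{"xyz":[0,0,-1.2],"angular":[0,0,0]},{"xyz":[0,0,-2],"angular":[0,0,0]},{"xyz":[0,0,-2.6],"angular":[0,0,0]},{"xyz":[0,0,-2.8],"angular":[0,0,0]},{"xyz":[0,0,-2.8],"angular":[0,0,0]},{"xyz":[0,0,-2.8],"angular":[0,0,0]}]}}

```text
clock: 27.5
ee_pos: [0.4867, -0.283, 0.0496]
ee_rot: [0.001, 0.409, 0.913, 0.0]
force: [-0.3, 0.6, -2.9]
grip_width: 0.223
finger_force: 60.3
```

```bash
python3 st.py; python3 - <<'E'
from h import *
s,M,a=state();c=env.calibration('wrist');im=snap('wrist');p=s['ee_pos']
print(redgrip(c,im,p[2]+.063), 'd to pick',np.array([.4846,-.2833,-.0225])-p)
E
```

```text
27.5 p [ 0.4867 -0.283   0.0496] yaw 131.77 F [-0.3  0.6 -2.9] T [-0.09 -0.04 -0.01] gw 0.223
ring [ 0.3999 -0.186   0.1044] err [0.1873 0.3139] grip polar 0.423 -103.75
clamp tang F 0.2
resist cw F 0.2 resist Mz -0.01 hinge moment 0.008
(((490.0063171386719, -286.0923767089844), (19.490285873413086, 66.14138793945312), 42.29193878173828), array([ 231,  231,   52,  137, 6402], dtype=int32)) d to pick [-0.00206182 -0.00034173 -0.07209695]
```

Request:
{"method": "drive_tool", "body": {"targets": [{"xyz":[-0.04,-0.01,-0.4],"angular":[0,0,0]},{"xyz":[-0.04,-0.01,-0.8],"angular":[0,0,0]},{"xyz":[-0.04,-0.01,-1.2],"angular":[0,0,0]},{"xyz":[-0.04,-0.01,-1.5],"angular":[0,0,0]},{"xyz":[-0.04,-0.01,-1.65],"angular":[0,0,0]},{"xyz":[-0.04,-0.01,-1.72],"angular":[0,0,0]},{"xyz":[-0.04,-0.01,-1.76],"angular":[0,0,0]},{"xyz":[-0.04,-0.01,-1.76],"angular":[0,0,0]},{"xyz":[-0.04,-0.01,-1.76],"angular":[0,0,0]}]}}

```text
clock: 28.45
ee_pos: [0.4841, -0.2841, -0.0212]
ee_rot: [0.001, 0.409, 0.912, -0.0]
force: [0.5, 1.1, -0.9]
grip_width: 0.223
finger_force: 60.6
```

```bash
python3 st.py
```

```text
28.45 p [ 0.4841 -0.2841 -0.0212] yaw 131.7 F [ 0.5  1.1 -0.9] T [ 0.07 -0.02 -0.02] gw 0.223
ring [ 0.3976 -0.187   0.0336] err [0.1896 0.3149] grip polar 0.4247 -104.05
clamp tang F 1.1
resist cw F 1.13 resist Mz -0.018 hinge moment 0.082
```

Request:
{"method": "drive_tool", "body": {"targets": [{"xyz":[0,0,-0.015],"angular":[0,0,0]},{"xyz":[0,0,-0.03],"angular":[0,0,0]},{"xyz":[0,0,-0.03],"angular":[0,0,0]}]}}

```text
clock: 28.75
ee_pos: [0.4842, -0.2842, -0.0221]
ee_rot: [0.001, 0.409, 0.912, -0.0]
force: [-1.7, 0.2, 6.0]
grip_width: 0.223
finger_force: 61.6
```

Request:
{"method": "drive_tool", "body": {"targets": [{"xyz":[0,0,0],"angular":[0,0,0]},{"xyz":[0,0,0],"angular":[0,0,0]},{"xyz":[0,0,0],"angular":[0,0,0]},{"xyz":[0,0,0],"angular":[0,0,0]},{"xyz":[0,0,0],"angular":[0,0,0]}], "grip": 62}}

```text
clock: 29.25
ee_pos: [0.4835, -0.2839, -0.0232]
ee_rot: [-0.0, 0.409, 0.912, 0.0]
force: [-0.0, 0.5, -0.9]
grip_width: 0.723
finger_force: 0.0
```

Request:
{"method": "drive_tool", "body": {"targets": [{"xyz":[0,0,0.3],"angular":[0,0,0]},{"xyz":[0,0,0.9],"angular":[0,0,0]},{"xyz":[0,0,1.8],"angular":[0,0,0]},{"xyz":[0,0,2.8],"angular":[0,0,0]},{"xyz":[0,0,3.8],"angular":[0,0,0]},{"xyz":[0,0,4.8],"angular":[0,0,0]},{"xyz":[0,0,5.6],"angular":[0,0,0]},{"xyz":[0,0,6],"angular":[0,0,0]},{"xyz":[0,0,6],"angular":[0,0,0]},{"xyz":[0,0,6],"angular":[0,0,0]}]}}

```text
clock: 30.25
ee_pos: [0.483, -0.2838, 0.2168]
ee_rot: [-0.0, 0.409, 0.912, -0.0]
force: [-0.3, 0.1, -0.2]
grip_width: 0.726
finger_force: 0.0
```

```bash
python3 - <<'E'
from h import *
s,M,a=state();c=env.calibration('wrist');im=snap('wrist');print(s['clock'],s['ee_pos'],s['force'],s['grip_width'])
print(redgrip(c,im,.040))
for t in ('wrench_ring','wrench','rest'):
    for d in env.outline_of(t,'wrist')[:2]:
        ys,xs=np.nonzero(d['region']); q=(xs.mean(),ys.mean()); print(t,d['p'],d['rect'],onz(c,q,.036))
t=snap('top');c=env.calibration('top')
for n in ('tube_rack','green_tape','jar_white','nut'):
    for d in env.outline_of(n,'top')[:1]: print(n,d['rect'])
E
```

```text
30.25 [ 0.48297353 -0.28380398  0.21683435] [-0.30773482  0.12631827 -0.21426227] 0.7261203052158789
(((490.568115234375, -290.8355712890625), (19.006635665893555, 98.85795593261719), 42.21944808959961), array([ 248,  121,   19,   90, 1411], dtype=int32))
wrench_ring 0.93 [386.6, 84.5, 416.3, 119.2] [ 0.55788743 -0.13867135  0.036     ]
wrench_ring 0.85 [232.9, 1.5, 281.2, 64.6] [ 0.39789363 -0.18766588  0.036     ]
wrench 0.64 [388.5, 1.0, 431.8, 121.2] [ 0.5339662  -0.10317329  0.036     ]
wrench 0.57 [233.0, 2.0, 281.9, 222.7] [ 0.45067356 -0.2463829   0.036     ]
rest 0.68 [230.8, 76.2, 291.9, 220.0] [ 0.47560959 -0.27083784  0.036     ]
tube_rack [255.7, 121.9, 316.5, 155.1]
green_tape [139.7, 214.4, 163.1, 244.3]
jar_white [152.3, 167.3, 176.5, 185.3]
```

```bash
python3 -c "
from workcell import env
print(env.finish_job())"
```

```text
the job is handed in; nothing more can be done
None
```

The nut was turned until the wrench clicked over, bent about 0.12–0.16 rad by my estimate, under the 0.30 limit. The wrench is back in its rest within about 1 mm, and I handed the job in at about 30 s. On the first lift-off the ring jammed on the nut; I reseated it, backed it off a few degrees and lifted it clear. I did not check the nut's angle again afterwards.

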